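# Swap the screwdriver for the torch and hold the light on the open lock

### The arm

A 6-joint arm with a two-finger parallel gripper is mounted at the origin on a cart in front of the work surface, level with it; the furniture and walls round the work are solid. World frame = base frame: x ahead of the robot, y to its left, z up, the work surface at z = 0. Lengths are in mm, angles in rad, forces in N, time in s.
With the tool pointing down it reaches from about 350 to 875 mm from the base axis. Payload 4.2 kg.
Tool frame: the origin (TCP) lies midway between the tips of the shut fingers; the grasp point (between the pads) lies 19 mm behind it (arm.grasp_offset is the distance from the TCP to the grasp point, in mm); z points along the fingers, y is the line along which they close (so a half turn about z gives the same grasp; the last joint's range is limited). The gripper opens to 85 mm and grips with 20 to 120 N. Pads are 22 mm wide; open, the fingers measure 114 mm over their backs; the gripper's body (76 mm by 85 mm) begins 54 mm behind the grasp point. The pads swing forward as they close: fully open they stand 13 mm farther back than shut.
Start: joints at [1.38, 0.385, 0.008, 0, -1.194, -0.259], TCP at [271.707, 562.827, 231.312] pointing down, gripper open.
Joint ranges: [-3.14, 3.14], [-1.21, 2.06], [-1.07, 1.41], [-3.16, 2.05], [-2.99, -0.16], [-3.1, 3.1]. Speed limits (rad/s): [2.79, 2.79, 3.14, 3.14, 3.14, 3.14].

### API

Orientations are given as a unit quaternion [x, y, z, w].
In Python, from bench import arm gives the robot as it stands. The module is installed in compiled form; this text tells all that it offers.
- The arm moves only by the tool servo_tool, never from a script. Its argument "increments" is a list of rows, each a list of 7 numbers: the opening, from 0 (shut) to 1 (fully open), then the shift along the tool's x, y, z in m, then the turn, a rotation vector about the tool's x, y, z in degrees. In form: [[grip, x, y, z, ax, ay, az], ...]. A call has 1 to 12 rows; each row is the pose to reach, as a shift and turn from the pose commanded when the call began, along the tool's axes at that moment; what a row does not reach only later rows make up. A row lasts 1/8 s, in which the tool goes at most 62.5 mm and 10.7 degrees, less where a joint would pass 70% of its speed; a pose out of reach is approached as far as the arm can. A call with a gripper value outside its range is refused whole. The fingers move at their own pace and stop on an object; the grip force is fixed at half the most. Time passes only in rows, so rows that repeat a pose let the fingers close. It gives the time, the measured TCP pose, the force, the opening and the grip force at its end, in the units of the state.
- arm.read_state(): the state, without advancing time (a new reading comes with each control period).
- arm.get_image(name): name is "scene" or "top" or "wrist"; returns a dict with "color" (384x512x3 uint8, red, green, blue), "fx", "fy", "cx", "cy" (pixels), "k1" (the pictures are not rectified: a ray, as slopes to the right and down, at radius r is drawn at 1 + k1 r^2 times it, then the intrinsics apply), "rvec" (rotation vector, rad) and "tvec" (3), from world to camera coordinates, as OpenCV has them; the wrist camera has in their place "hand_eye" (4x4, takes a point from camera to tool coordinates, whose origin is the TCP and whose axes are the flange's). Camera axes: x right, y down, z forward; pixel columns grow to the right and rows downward; lengths in mm; the calibration is good to about 2 mm. A picture is of the moment at which its call begins: read the wrist's pose just before it. There is no depth.
- arm.job_done(): hands the job in; it is judged then, once.
Trained networks look in the newest picture that a camera, given by its name, has taken for a name from the list of things; names that differ only in an ending like _2 or _b are one class to them, and where a whole thing is asked for, a point or a joint stands for the part that bears it (a point fixed in the world has none). Each returns a list of dicts, best first, with "p" (0 to 1); they miss things now and then, are a little off and sometimes report something else, mostly with a low value. They report only what shows in the picture. A call takes as long as a camera call. They do not tell look-alikes from the thing itself.
- arm.look_for(camera, thing): "box" ([centre column, centre row, width, height] in pixels, round what is visible of it).
- arm.spot_point(camera, thing): "centre" ([column, row] in pixels: a listed point, or the origin of a listed thing).
The state is a dict: "clock": time; "joints": joint angles; "joint_vel": joint speeds; "joint_efforts": joint torques, N m; "position": TCP position; "ee_rot": TCP orientation; "contact_force": force on the tool from outside, world axes, zero at the start; "wrist_torque": the same for the moment, N m; "gripper_width": finger opening in mm; "grasp_force": force on a finger pad.
Only numpy, scipy, OpenCV 4.12 (cv2) and the standard library are available. Lean on these libraries where they do the work, as an engineer would, in place of code of your own. Each camera call takes 0.05 s, during which the arm holds its last target. There are 200 camera calls.

### The job

I have just taken the cover off this lock and want to look at its works. Put the orange screwdriver away, tip down and fully home in its small hole in the tool block and let go of it; then draw the blue torch out of the block and, as my third hand, hold it raised at a slant of roughly 45 degrees with its lens about 15 cm from the works, shining on the middle of the open lock. Finish while still holding the torch there, quite still; leave the lock and everything else as they lie.

Things in the scene. Friction and masses are not known exactly. Their poses are not given: they have to be found in the camera images.
- tool_block: pale beech tool block on a dark steel foot plate, screwed down. 66 mm (x) by 240 mm (y; foot 276), top 88 mm up. Origin on the bench under its middle, z up. Upright blind holes in a row, floors 8 mm above the bench: y = -92, -36, +20 mm, 24 mm wide, hold torch, drift punch and marker (order varies); y = +92 mm: the screwdriver's, 15 mm wide, empty
- driver_hole (a point): centre of the mouth of the small empty 15 mm hole, on the block's top face
- screwdriver: orange eight-sided handle 92 mm long (plus 5 mm black end), 31 mm across flats; steel shank 6.4 mm thick, blade 7.5 mm wide. Origin mid-handle on the axis; x runs to the tip, 126 mm off. Shoulder 46 mm from the origin stops on the block's top (origin then 134 mm up). 0.08 kg, balances about 17 mm from the origin towards the tip. Lies with axis 15.5 mm up, tip roughly to the right
- screwdriver_tip (a point): the end of the screwdriver's blade
- torch: slim blue metal pen torch, switched on, 20 mm wide, 152 mm long plus a rubber button; dark grip rings and a thin steel clip near the tail. Origin at the lens centre; z runs from lens to tail, so the beam leaves along -z (its light is not drawn). Starts upright, lens down, on the floor of a 24 mm hole, 72 mm standing out of the block. About 0.09 kg, balances 76 mm from the lens
- lock: open mortise lock lying loose, 0.75 kg: dark steel case 88 mm (its x) by 150 mm (y), 18 mm high, open on top, brass and steel works inside; brass face plate 190 mm long, 22 mm high on its -x side, with a latch bolt standing 13 mm out. Origin under the middle of the case, z up
- lock_works (a point): the middle of the lock's open works, 12 mm above the bench: the point to light
- cover: the lock's flat dark cover plate, 88 x 150 x 3 mm, lying on the bench beyond the lock with four screws on it; not to be moved. Origin under its middle
- drift_punch: bare steel eight-sided punch, 19 mm wide and 133 mm long, upright in the block (53 mm stands out). Origin at its foot
- marker: marker pen, black below and red above with a black end, 19 mm wide and 134 mm long, upright in the block (54 mm stand out). Origin at its foot
- tape: roll of masking tape lying flat, 104 mm wide, 25 mm high; origin under its middle
- small_jar: small clear jar with a blue lid, 54 mm wide, 76 mm high; origin under its middle
- tin: low green food tin, 75 mm wide, 58 mm high, the nearer of two such tins (the other, at the back left, is fixed); origin under its middle
Not all that is in view belongs to the job. What is shaped like the torch but yellow is not meant.

How it is judged (in metres and radians):
On the way, in this order (a step that is already met when the one before it is completed fails the run):
1. the screwdriver stands home, tip down, in its small hole and has been let go (horizontal distance between screwdriver_tip and driver_hole below 0.012 m and z of screwdriver in the frame of tool_block below 0.14 m and angle between screwdriver's own x axis and vertical above 2.94 rad and contact force between the fingers and screwdriver below 0.1 N and linear speed of screwdriver below 0.03 m/s), for 0.2 s.
2. the torch has been drawn clear of the block and is held by the fingers (height (world z) of torch above 0.092 m and contact force between the fingers and torch above 1 N), for 0.1 s.
At the end, for the whole second after the job is handed in: Torch held still in the fingers alone, lens over 60 mm up, leaning 30 to 60 degrees lens down; its beam line passes within 30 mm of the middle of the works, 10 to 21 cm ahead of the lens. Screwdriver let go in its hole, upright within 0.2 rad, shoulder within 6 mm of the block's top (contact force between the fingers and torch above 1 N and contact force between torch and lock below 0.05 N and contact force between torch and tool_block below 0.05 N and height (world z) of torch above 0.06 m and angle between torch's own z axis and vertical between 0.52 and 1.05 rad and z of lock_works in the frame of torch between -0.21 and -0.1 m and x of lock_works in the frame of torch between -0.03 and 0.03 m and y of lock_works in the frame of torch between -0.03 and 0.03 m and linear speed of torch below 0.02 m/s and horizontal distance between screwdriver_tip and driver_hole below 0.012 m and z of screwdriver in the frame of tool_block below 0.14 m and angle between screwdriver's own x axis and vertical above 2.94 rad and contact force between the fingers and screwdriver below 0.1 N); the arm keeps its last pose, push and grip.
It fails at once if the lock is shifted by more than 15 mm (distance of lock from where it was at the start of the episode above 0.015 m).
It fails at once if the cover plate is shifted by more than 15 mm (distance of cover from where it was at the start of the episode above 0.015 m).
It fails at once if the punch or the marker is drawn or knocked out of place (distance of any of drift_punch, marker from where it was at the start of the episode above 0.015 m).
It fails at once if tape, jar or tin is shifted by more than 20 mm (distance of any of tape, small_jar, tin from where it was at the start of the episode above 0.02 m).
It also fails if it takes over 64 s, if anything falls off the work surface, if the arm or the gripper's body presses on something with over 40 N, if the wrist force passes 120 N, or if a joint passes its speed limit or range.

## Working session

There is one attempt and no reset: what is moved stays moved. The work goes in short steps, Python scripts to look and compute and a tool call to move; the robot and the scene stay as the last step left them, time stands still between calls to the robot, and variables do not carry over. Pictures are saved under pics/ and viewed, at most 10 in all, crops included, and the job is handed in when it is done.

Besides the shell and the picture viewer there is one more tool, called after ">>>" by a JSON object that holds its "name" and its "arguments". servo_tool: Moves the arm, as the interface text tells. Its arguments: {"type":"object","properties":{"increments":{"type":"array","items":{"type":"array","items":{"type":"number"}}}},"required":["increments"]}

```bash
mkdir -p pics; cat > h.py <<'E'
import numpy as np, cv2
from scipy.spatial.transform import Rotation as R
from bench import arm
def cam(name):
    s=arm.read_state(); im=arm.get_image(name)
    K=np.array([[im['fx'],0,im['cx']],[0,im['fy'],im['cy']],[0,0,1.]])
    if name=='wrist':
        T=np.eye(4);T[:3,:3]=R.from_quat(s['ee_rot']).as_matrix();T[:3,3]=s['position']
        T=T@np.array(im['hand_eye']); Rc=T[:3,:3]; o=T[:3,3]
    else:
        r=cv2.Rodrigues(np.array(im['rvec'],float))[0]; Rc=r.T; o=-r.T@np.array(im['tvec'],float).ravel()
    return dict(img=im['color'],K=K,k1=im['k1'],R=Rc,o=o)
def ray(c,px):
    p=cv2.undistortPoints(np.array([[px]],float),c['K'],np.array([c['k1'],0,0,0.]))[0,0]
    d=c['R']@np.array([p[0],p[1],1]); return c['o'],d/np.linalg.norm(d)
def onz(c,px,z):
    o,d=ray(c,px); return o+d*(z-o[2])/d[2]
def proj(c,P):
    v=c['R'].T@(np.array(P,float)-c['o']); 
    return cv2.projectPoints(v.reshape(1,3),np.zeros(3),np.zeros(3),c['K'],np.array([c['k1'],0,0,0.]))[0].ravel()
def tri(rs):
    A=np.zeros((3,3));b=np.zeros(3)
    for o,d in rs:
        M=np.eye(3)-np.outer(d,d);A+=M;b+=M@o
    x=np.linalg.solve(A,b); return x,[round(float(np.linalg.norm((np.eye(3)-np.outer(d,d))@(x-o))),1) for o,d in rs]
def save(c,n,box=None,k=1):
    im=c['img'][:,:,::-1]
    if box: im=im[box[1]:box[3],box[0]:box[2]]
    cv2.imwrite('pics/'+n+'.png',cv2.resize(im,None,fx=k,fy=k,interpolation=cv2.INTER_CUBIC))
E
cat > a.py <<'E'
from h import *
np.set_printoptions(precision=1,suppress=True)
S=cam('scene');save(S,'s1',k=1.5);T=cam('top');save(T,'t1',k=1.5)
print(S['o'],T['o'])
for t in ['tool_block','driver_hole','screwdriver','screwdriver_tip','torch','lock','lock_works','drift_punch','marker','cover','tape','small_jar','tin']:
    r={}
    for n,c in(('scene',S),('top',T)):
        r[n]=arm.spot_point(n,t)[:3]
        print(t,n,[(np.round(q['centre']).tolist(),round(q['p'],2)) for q in r[n]])
    if r['scene'] and r['top']: print('   ',*tri([ray(S,r['scene'][0]['centre']),ray(T,r['top'][0]['centre'])]))
E
python3 a.py
```

```text
[ -87.6 -523.2  967.1] [-186.  -112.9 1415.1]
tool_block scene [([188.0, 164.0], 0.79)]
tool_block top [([150.0, 207.0], 0.62)]
    [554.9 316.7 -18.8] [3.5, 3.5]
driver_hole scene [([164.0, 130.0], 0.72)]
driver_hole top [([120.0, 189.0], 0.86)]
    [529.3 381.8 123. ] [1.2, 1.2]
screwdriver scene [([335.0, 262.0], 0.72)]
screwdriver top [([353.0, 236.0], 0.57), ([143.0, 205.0], 0.31)]
    [ 479.8 -339.3   71. ] [3.1, 3.1]
screwdriver_tip scene [([376.0, 289.0], 0.73)]
screwdriver_tip top [([228.0, 252.0], 0.67), ([387.0, 233.0], 0.66), ([150.0, 208.0], 0.63)]
    [-119.  -308.6 1120.9] [229.4, 229.4]
torch scene [([208.0, 154.0], 0.65), ([172.0, 186.0], 0.53)]
torch top [([158.0, 183.0], 0.73), ([162.0, 207.0], 0.68), ([158.0, 240.0], 0.6)]
    [657.8 315.8 -38.8] [1.7, 1.7]
lock scene [([262.0, 190.0], 0.85)]
lock top [([247.0, 197.0], 0.94)]
    [599.   -1.3  26.8] [2.8, 2.8]
lock_works scene [([264.0, 188.0], 0.6)]
lock_works top [([248.0, 193.0], 0.7), ([247.0, 168.0], 0.58)]
    [609.9  -1.6  30.8] [2.1, 2.1]
drift_punch scene []
drift_punch top [([173.0, 217.0], 0.65), ([142.0, 205.0], 0.5)]
marker scene []
marker top [([140.0, 208.0], 0.54)]
cover scene [([284.0, 171.0], 0.76), ([377.0, 289.0], 0.52)]
cover top [([247.0, 168.0], 0.87), ([356.0, 186.0], 0.47)]
    [735.1  13.6  -1.1] [3.7, 3.7]
tape scene [([216.0, 226.0], 0.83)]
tape top [([228.0, 251.0], 0.78)]
    [417.7  38.3 -13. ] [5.1, 5.1]
small_jar scene [([372.0, 230.0], 0.69)]
small_jar top [([358.0, 189.0], 0.58), ([386.0, 234.0], 0.17)]
    [ 679.1 -359.8   23.1] [3.3, 3.3]
tin scene [([238.0, 150.0], 0.95)]
tin top []
```

View pics/s1.png

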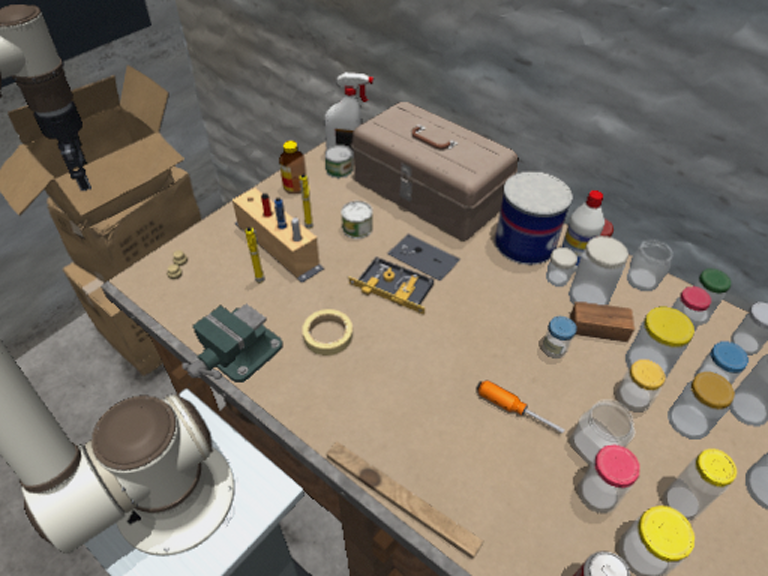

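View pics/t1.png

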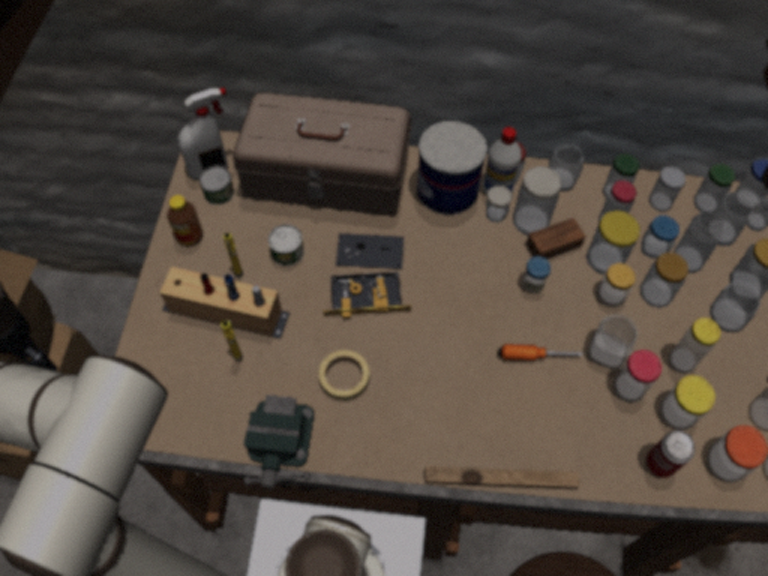

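Scene (1.5x): the orange screwdriver lies at (500,397)–(560,430), and the block stands at (275,235). In the block are the red-topped marker (267,205), the blue torch (281,212) in the middle hole and the steel punch (296,228). The empty driver hole is at the far left (250,198).

Three things are torch-shaped: the blue one in the block (281,212) and yellow ones on the bench at (305,200) and (255,255). The blue one is meant, by its colour and because it stands in the block.

```bash
cat > b.py <<'E'
from h import *
np.set_printoptions(precision=1,suppress=True)
S=cam('scene');T=cam('top')
def p(n,s,t,z):
    s=np.array(s)/1.5;t=np.array(t)/1.5
    print(n,onz(S,s,z),onz(T,t,z),*tri([ray(S,s),ray(T,t)]))
p('hole',(250,198),(178,283),88)
p('torch top',(279,201),(231,279),160)
p('marker top',(266,197),(206,276),142)
p('punch top',(295,221),(258,293),141)
p('driver end',(481,387),(503,352),15)
p('driver tip',(561,431),(579,355),10)
p('driver shoulder',(523,410),(546,352),12)
p('tape',(328,331),(344,374),12)
p('lock works',(394,284),(367,292),12)
p('cover',(424,257),(370,251),3)
p('blk SE top corner',(317,237),(275,313),88)
p('yt1 top',(304,178),(229,236),152)
p('yt1 foot',(307,226),(238,274),0)
p('yt2 top',(251,230),(226,322),152)
p('yt2 foot',(259,279),(236,359),0)
p('tin',(356,207),(286,237),58)
p('jar',(562,325),(538,267),76)
p('glass',(605,415),(614,330),70)
s=arm.read_state();print(s['position'],s['ee_rot'])
W=cam('wrist');
im=arm.get_image('wrist');print(np.array(im['hand_eye']),im['fx'],im['cx'],im['cy'],im['k1'])
E
python3 b.py
```

```text
hole [555.3 403.   88. ] [549.3 398.6  88. ] [548.1 395.9  94.3] [2.1, 2.1]
torch top [535.7 270.5 160. ] [530.6 266.5 160. ] [529.2 264.5 165.9] [1.7, 1.7]
marker top [540.9 321.  142. ] [542.  324.4 142. ] [544.8 326.1 137. ] [0.1, 0.1]
punch top [525.4 213.9 141. ] [515.9 211.4 141. ] [517.8 209.8 145.2] [3.9, 3.9]
driver end [ 505.1 -289.8   15. ] [ 504.3 -291.3   15. ] [ 502.3 -290.8   19.4] [0.1, 0.1]
driver tip [ 521.2 -454.7   10. ] [ 517.2 -453.3   10. ] [ 519.  -454.1   10.1] [1.8, 1.8]
driver shoulder [ 514.1 -378.    12. ] [ 515.7 -382.4   12. ] [ 509.1 -379.9   22.4] [1.3, 1.3]
tape [420.5  31.3  12. ] [418.8  31.2  12. ] [419.4  31.   12.5] [0.7, 0.7]
lock works [611.3   8.   12. ] [616.8   8.3  12. ] [615.4   9.   10.1] [2.3, 2.3]
cover [730.4  12.2   3. ] [728.9  15.6   3. ] [734.3  15.8  -3.3] [1.2, 1.2]
blk SE top corner [557.8 185.4  88. ] [503.  181.2  88. ] [518.8 172.  105.1] [23.1, 23.1]
yt1 top [635.8 294.2 152. ] [636.3 295.6 152. ] [637.7 296.3 149.8] [0.0, 0.0]
yt1 foot [635.8 303.3   0. ] [636.6 301.9   0. ] [634.5 301.3   2.5] [0.5, 0.5]
yt2 top [438.9 254.9 152. ] [439.2 257.9 152. ] [441.7 259.3 147.3] [0.2, 0.2]
yt2 foot [436.7 261.4   0. ] [430.8 262.6   0. ] [434.9 263.1  -2.5] [2.8, 2.8]
tin [717.1 210.6  58. ] [708.8 199.   58. ] [697.1 194.   78.4] [1.5, 1.5]
jar [ 689.3 -351.5   76. ] [ 683.3 -351.8   76. ] [ 681.9 -351.9   81.7] [2.1, 2.1]
glass [ 560.1 -505.4   70. ] [ 552.3 -513.4   70. ] [ 537.7 -505.5   99.1] [1.3, 1.3]
[271.7 562.8 231.3] [ 1.  -0.2  0.   0. ]
[[  -0.    -1.    -0.3   72.9]
 [   1.    -0.     0.    -1.1]
 [  -0.    -0.3    1.  -142.5]
 [   0.     0.     0.     1. ]] 287.36340779674356 252.30881387897722 188.22902752721578 0.024696373635233186
```

```bash
cat > g.py <<'E'
from h import *
import json
def log():
    s=arm.read_state(); open('log.txt','a').write(json.dumps([list(map(float,s['joints'])),list(map(float,s['position'])),list(map(float,s['ee_rot']))])+'\n'); return s
def rot(zt,x):  # tool z along zt, tool x as near x as possible
    z=np.array(zt,float);z/=np.linalg.norm(z);x=np.array(x,float);x-=z*(x@z);x/=np.linalg.norm(x)
    return np.c_[x,np.cross(z,x),z]
def inc(P,Rt):
    s=log();R0=R.from_quat(s['ee_rot']).as_matrix()
    t=R0.T@(np.array(P)-s['position'])/1000; r=R.from_matrix(R0.T@Rt).as_rotvec(degrees=True)
    print('inc',np.round(t,4),np.round(r,2)); return t,r
E
python3 - <<'E'
from g import *
s=log();print(R.from_quat(s['ee_rot']).as_matrix().round(3))
d=np.array([15,-164,0.])/165
for sg in (1,-1): inc([480,-310,260],rot([0,0,-1],sg*d))
E
```

```text
[[ 0.901 -0.435  0.   ]
 [-0.435 -0.901 -0.   ]
 [ 0.     0.    -1.   ]]
inc [ 0.567   0.6955 -0.0287] [ 0.   -0.   59.01]
inc [ 0.567   0.6955 -0.0287] [   0.      0.   -120.99]
```

>>> {"name": "servo_tool", "arguments": {"increments": [[1,0.035,0.044,-0.002,0,0,6],[1,0.07,0.088,-0.004,0,0,11],[1,0.105,0.132,-0.006,0,0,17],[1,0.14,0.176,-0.008,0,0,22],[1,0.175,0.22,-0.01,0,0,28],[1,0.21,0.264,-0.012,0,0,33],[1,0.245,0.308,-0.014,0,0,39],[1,0.28,0.352,-0.016,0,0,44],[1,0.315,0.396,-0.018,0,0,50],[1,0.35,0.44,-0.02,0,0,55],[1,0.385,0.484,-0.022,0,0,59],[1,0.42,0.528,-0.024,0,0,59]]}}

```text
clock: 3.1
position: [420.6, -97.2, 255.9]
ee_rot: [0.739, -0.674, 0.001, -0.001]
contact_force: [1.2, 0.5, 1.2]
gripper_width: 85.2
grasp_force: 0.0
```

```bash
python3 - <<'E'
from g import *
d=np.array([15,-164,0.])/165
inc([495,-310,260],rot([0,0,-1],d));s=log();print(s['joints'],s['position'],s['clock'])
E
```

```text
inc [ 0.2187 -0.0548 -0.004 ] [-0.09 -0.   -0.01]
[ 1.52279966e-01  2.69728020e-02 -3.92277526e-01  1.40175359e-04
 -1.14996497e+00 -6.13190559e-02] [420.59052527 -97.16220583 255.91077416] 3.1
```

>>> {"name": "servo_tool", "arguments": {"increments": [[1,0.055,-0.014,-0.001,0,0,0],[1,0.11,-0.028,-0.002,0,0,0],[1,0.165,-0.042,-0.003,0,0,0],[1,0.219,-0.055,-0.004,0,0,0],[1,0.219,-0.055,-0.004,0,0,0]]}}

```text
clock: 3.72
position: [495.5, -311.4, 257.9]
ee_rot: [0.737, -0.676, -0.001, 0.0]
contact_force: [1.7, 0.6, 0.8]
gripper_width: 85.0
grasp_force: 0.0
```

```bash
python3 - <<'E'
from g import *
np.set_printoptions(precision=2,suppress=True)
s=log();print(s['joints'],s['position'])
W=cam('wrist');save(W,'w1',k=1.5)
for t in ['screwdriver','screwdriver_tip']:
    for q in arm.spot_point('wrist',t)[:3]: print(t,np.round(q['centre']),q['p'],onz(W,q['centre'],12))
im=W['img'];hsv=cv2.cvtColor(im,cv2.COLOR_RGB2HSV)
m=cv2.inRange(hsv,(4,150,80),(18,255,255));n,l,st,ce=cv2.connectedComponentsWithStats(m);i=1+np.argmax(st[1:,4]);print(st[i],ce[i])
ys,xs=np.where(l==i);P=np.array([onz(W,(x,y),15.5) for x,y in zip(xs,ys)])[:,:2]
c,e,a=cv2.PCACompute2(P.astype(np.float32),None);print(c,e,a.ravel()); q=(P-c)@e.T;print(q.min(0),q.max(0))
np.save('p1.npy',P)
E
```

```text
[-0.28  0.3  -0.05  0.   -1.22  0.37] [ 495.52 -311.42  257.91]
screwdriver [241. 142.] 0.58 [ 512.43 -331.02   12.  ]
screwdriver_tip [241.  40.] 0.63 [ 522.02 -453.74   12.  ]
[ 230  107   24   71 1530] [241.53 142.96]
[[ 511.8  -330.15]] [[-0.08  1.  ]
 [ 1.    0.08]] [653.54  73.73]
[-46.61 -15.62] [46.34 15.68]
```

```bash
cat > dr.py <<'E'
from g import *
d=np.array([.08,-.9968,0]); O=np.array([511.8,-330.2,15.5]); th=np.deg2rad(40)
zt=np.sin(th)*d-np.cos(th)*np.array([0,0,1]); Rg=rot(zt,d)
def grasp(h,along=-3): return O+along*d+[0,0,h-15.5]+19*zt
E
python3 - <<'E'
from dr import *
inc(grasp(130),Rg)
E
```

```text
inc [ 0.033  -0.015   0.1437] [-0.19 40.02  0.62]
```

>>> {"name": "servo_tool", "arguments": {"increments": [[1,0.007,-0.003,0.03,0,8,0],[1,0.014,-0.006,0.06,0,16,0],[1,0.021,-0.009,0.09,0,24,0],[1,0.028,-0.012,0.12,0,32,0.6],[1,0.033,-0.015,0.144,0,40,0.6],[1,0.033,-0.015,0.144,0,40,0.6]]}}

```text
clock: 4.62
position: [514.1, -337.8, 116.0]
ee_rot: [0.691, -0.636, 0.255, 0.23]
contact_force: [1.6, -1.3, 0.2]
gripper_width: 85.2
grasp_force: 0.0
```

```bash
python3 - <<'E'
from dr import *
np.set_printoptions(precision=3,suppress=True)
s=log();print(s['joints'],s['position']);inc(grasp(60),Rg);inc(grasp(23),Rg)
W=cam('wrist');save(W,'w2',k=1.5)
im=W['img'];hsv=cv2.cvtColor(im,cv2.COLOR_RGB2HSV)
m=cv2.inRange(hsv,(4,150,80),(18,255,255));n,l,st,ce=cv2.connectedComponentsWithStats(m);i=1+np.argmax(st[1:,4]);print(st[i],ce[i])
ys,xs=np.where(l==i);P=np.array([onz(W,(x,y),15.5) for x,y in zip(xs,ys)])[:,:2]
c,e,a=cv2.PCACompute2(P.astype(np.float32),None);q=(P-c)@e.T;print(c,e,q.min(0),q.max(0))
E
```

```text
[-0.254  0.398 -0.81   1.462 -0.656 -1.002] [ 514.09  -337.831  116.014]
inc [-0.044  0.002  0.055] [-0.5  -0.16 -0.01]
inc [-0.068  0.002  0.083] [-0.5  -0.16 -0.01]
[ 237  221   39  109 3714] [255.908 278.541]
[[ 511.68  -329.715]] [[-0.076  0.997]
 [ 0.997  0.076]] [-50.021 -15.996] [39.449 15.943]
```

View pics/w2.png

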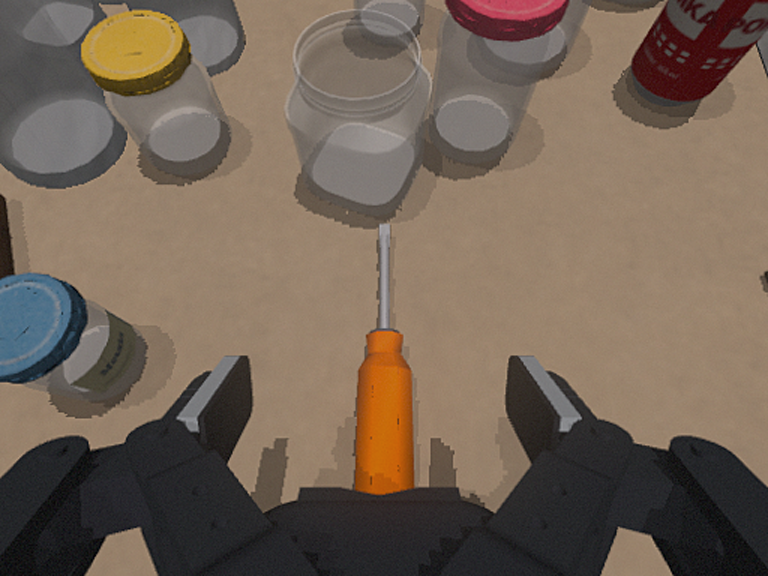

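Centred between the fingers is the screwdriver (385,330–490), with its tip at (385,228) just short of a clear jar at (370,200). I'll descend and grip.

>>> {"name": "servo_tool", "arguments": {"increments": [[1,-0.017,0.0005,0.02,-0.5,0,0],[1,-0.034,0.001,0.041,-0.5,0,0],[1,-0.05,0.0015,0.062,-0.5,0,0],[1,-0.06,0.002,0.074,-0.5,0,0],[1,-0.067,0.002,0.082,-0.5,0,0],[1,-0.067,0.002,0.082,-0.5,0,0],[0,-0.067,0.002,0.082,-0.5,0,0],[0,-0.067,0.002,0.082,-0.5,0,0],[0,-0.067,0.002,0.082,-0.5,0,0],[0,-0.067,0.002,0.082,-0.5,0,0],[0,-0.067,0.002,0.082,-0.5,0,0]]}}

```text
clock: 6.05
position: [512.0, -341.4, 10.2]
ee_rot: [0.69, -0.638, 0.251, 0.234]
contact_force: [-0.8, 2.6, 5.3]
gripper_width: 29.2
grasp_force: 60.3
```

```bash
cat > fit.py <<'E'
from g import *
from scipy.optimize import least_squares
D=[json.loads(x) for x in open('log.txt')]
u=[];[u.append(x) for x in D if x not in u];D=u
def fk(j,p,s4):
    Ry=lambda a:R.from_euler('y',a); 
    x,y,h,L2,lx,lz,yf,d,yw,L6=p[:10]
    P=np.array([x,y,h]);Q=Ry(j[1]);P=P+Q.apply([0,0,L2])
    Q=Q*Ry(-j[2]);P=P+Q.apply([lx,yf,lz]);Q=Q*R.from_euler('x',s4*j[3])*Ry(-j[4])
    P=P+Q.apply([L6,yw,d]);z=R.from_euler('z',j[0])
    # tool z = forearm x
    Q=Q*R.from_matrix(np.c_[[0,0,-1],[0,1,0],[1,0,0]].astype(float)) 
    return z.apply(P),z*Q
def full(j,p,s4,s6,c):
    P,Q=fk(j,p,s4);return P,Q*R.from_euler('z',s6*j[5]+c)
E
python3 - <<'E'
from fit import *
np.set_printoptions(precision=3,suppress=True)
s=log();print(s['position'],s['gripper_width'],s['grasp_force'])
D=[json.loads(x) for x in open('log.txt')];u=[];[u.append(x) for x in D if x not in u];D=u
print(len(D))
for s4 in(1,-1):
  for s6 in (1,-1):
    rel=[]
    for j,p,q in D:
        P,Q=full(j,np.zeros(10),s4,s6,0);rel.append((Q.inv()*R.from_quat(q)).as_rotvec())
    print(s4,s6,np.array(rel)[[0,1,-3,-1]])
E
```

```text
[ 511.955 -341.387   10.223] 29.24187659908356 60.28721219860017
6
1 1 [[ 0.     0.    -1.054]
 [ 0.     0.    -1.448]
 [-0.    -0.    -2.311]
 [ 1.16   1.16  -2.264]]
1 -1 [[ 0.     0.    -1.571]
 [ 0.     0.    -1.571]
 [-0.    -0.    -1.571]
 [-1.064  0.686  0.736]]
-1 1 [[-0.    -0.    -1.054]
 [-0.    -0.    -1.448]
 [-0.     0.    -2.312]
 [ 0.    -0.     1.146]]
-1 -1 [[-0.    -0.    -1.571]
 [-0.    -0.    -1.571]
 [-0.    -0.    -1.571]
 [-0.    -0.    -1.571]]
```

>>> {"name": "servo_tool", "arguments": {"increments": [[0.7,0,0,0,0,0,0],[0.7,0,0,0,0,0,0],[0.7,-0.003,0,0.004,0,0,0],[0,-0.003,0,0.004,0,0,0],[0,-0.003,0,0.004,0,0,0],[0,-0.003,0,0.004,0,0,0],[0,-0.003,0,0.004,0,0,0]]}}

```text
clock: 6.92
position: [512.1, -341.9, 4.9]
ee_rot: [0.689, -0.638, 0.25, 0.234]
contact_force: [3.0, 0.1, 2.3]
gripper_width: 29.6
grasp_force: 60.2
```

```bash
cat >> fit.py <<'E'
def data():
    u=[];[u.append(x) for x in (json.loads(l) for l in open('log.txt')) if x not in u];return u
def fitp():
    D=data();p0=np.array([0,-160,300,300,300,0,0,0,0,200.])
    reg=np.array([.02]*10)
    f=lambda p:np.r_[np.concatenate([fk(j,p,-1)[0]-q for j,q,_ in D]),reg*(p-p0)*.05]
    r=least_squares(f,p0);return r.x,np.abs(r.fun[:-10]).max()
LO=np.array([-3.14,-1.21,-1.07,-3.16,-2.99,-3.1]);HI=np.array([3.14,2.06,1.41,2.05,-.16,3.1])
def ik(p,P,Rt,j0):
    Rt=R.from_matrix(Rt)
    def f(j):
        a,Q=full(j,p,-1,-1,-np.pi/2);return np.r_[(a-P)/200,(Q.inv()*Rt).as_rotvec(),.003*(j-j0)]
    best=None
    for k in range(6):
        g=j0 if k==0 else np.random.default_rng(k).uniform(LO,HI)
        r=least_squares(f,np.clip(g,LO+.01,HI-.01),bounds=(LO,HI))
        e=np.abs(r.fun[:6]).max()
        if e<.02 and (best is None or np.abs(r.x-j0).max()<np.abs(best-j0).max()): best=r.x
        if k==0 and e<.02: return best
    return best
E
python3 - <<'E'
from fit import *
np.set_printoptions(precision=2,suppress=True)
s=log();print(s['position'],s['gripper_width'],s['grasp_force'],len(data()))
p,e=fitp();print(p,e);np.save('p.npy',p)
hole=np.array([550,398,88.]);th=np.deg2rad(40);j0=np.array(s['joints'])
for a in range(-90,181,30):
    h=np.array([np.cos(np.deg2rad(a)),np.sin(np.deg2rad(a)),0])
    zt=np.cos(th)*h-np.sin(th)*np.array([0,0,1]);
    Rt=rot(zt,[0,0,-1]);
    P=hole+[0,0,46+6]+[0,0,80]+19*zt
    print('ins',a,ik(p,P,Rt,j0))
w=np.array([615,8,12.])
for a in range(-180,180,30):
    u=np.array([np.cos(np.deg2rad(a))*.7,np.sin(np.deg2rad(a))*.7,.714]);
    for sg in(1,-1):
        print('torch',a,sg,ik(p,w+248*u,rot(-u,sg*np.cross(u,[0,0,1])),j0))
E
```

```text
[ 512.11 -341.89    4.94] 29.55625340295657 60.23922405671328 7
[   0.   -80.   160.6  564.9  421.8    0.    80.     0.  -159.8  297.7] 0.0009961648661374056
ins -90 [ 1.02  0.81  0.3   0.43 -1.82  2.06]
ins -60 [ 1.09  0.65 -0.1   0.71 -1.43  2.25]
ins -30 [ 1.06  0.48 -0.48  1.12 -1.02  2.31]
ins 0 [ 0.78  0.33 -0.74  1.88 -0.6   2.21]
ins 30 None
ins 60 [ 0.66  0.29 -0.19 -0.87 -0.39 -0.48]
ins 90 [ 0.48  0.42  0.04 -0.97 -0.97  0.01]
ins 120 [ 0.46  0.58  0.31 -0.88 -1.44  0.25]
ins 150 [ 0.52  0.75  0.58 -0.76 -1.85  0.47]
ins 180 [ 0.64  0.88  0.81 -0.58 -2.17  0.77]
torch -180 1 None
torch -180 -1 None
torch -150 1 [-0.29  0.04 -0.48 -0.93 -0.68 -1.69]
torch -150 -1 [-0.29  0.04 -0.48 -0.93 -0.68  1.45]
torch -120 1 [-0.45  0.35 -0.1  -0.84 -1.21 -1.29]
torch -120 -1 [-0.45  0.35 -0.1  -0.84 -1.21  1.85]
torch -90 1 [-0.38  0.63  0.35 -0.71 -1.62 -1.11]
torch -90 -1 [-0.38  0.63  0.35 -0.71 -1.62  2.03]
torch -60 1 [-0.23  0.9   0.85 -0.61 -2.03 -0.95]
torch -60 -1 [-0.23  0.9   0.85 -0.61 -2.03  2.19]
torch -30 1 [-0.05  1.17  1.41 -0.53 -2.45 -0.78]
torch -30 -1 [-0.05  1.17  1.41 -0.53 -2.45  2.37]
torch 0 1 None
torch 0 -1 None
torch 30 1 [ 0.37  1.25  1.33  0.16 -2.42  0.23]
torch 30 -1 [ 0.37  1.25  1.33  0.16 -2.42 -2.91]
torch 60 1 [ 0.57  0.92  0.55  0.35 -1.9   0.47]
torch 60 -1 [ 0.57  0.92  0.55  0.35 -1.9  -2.67]
torch 90 1 [ 0.75  0.65 -0.06  0.54 -1.48  0.59]
torch 90 -1 [ 0.75  0.65 -0.06  0.54 -1.48 -2.55]
torch 120 1 [ 0.87  0.36 -0.62  0.84 -1.09  0.62]
torch 120 -1 [ 0.87  0.36 -0.62  0.84 -1.09 -2.52]
torch 150 1 None
torch 150 -1 None
```

```bash
cat > plan.py <<'E'
from fit import *
np.set_printoptions(precision=3,suppress=True)
p=np.load('p.npy')
F=lambda j:full(j,p,-1,-1,-np.pi/2)
def rows(js,T0,g):
    P0,R0=T0;o=[]
    for j in js:
        P,Q=F(j);t=R0.inv().apply(P-P0)/1000;r=(R0.inv()*Q).as_rotvec(degrees=True)
        o.append([g]+t.round(3).tolist()+r.round(1).tolist())
    return o
def path(a,b):
    a,b=np.array(a),np.array(b)
    L=np.linspace(a,b,200);ang=sum(np.linalg.norm((F(L[i])[1].inv()*F(L[i+1])[1]).as_rotvec(degrees=True)) for i in range(199))
    d=sum(np.linalg.norm(F(L[i])[0]-F(L[i+1])[0]) for i in range(199))
    n=int(np.ceil(max(ang/9.5,d/56,np.abs(b-a).max()/(.6*2.79/8))));return np.linspace(a,b,n+1)[1:]
def ins(a,z,hole,th=40):
    th=np.deg2rad(th);a=np.deg2rad(a);h=np.array([np.cos(a),np.sin(a),0]);zt=np.cos(th)*h-np.sin(th)*np.array([0,0,1])
    # driver axis is 4 mm beyond? grasp pt offset off axis along -z_lying
    return np.r_[hole[:2],z]+19*zt,rot(zt,[0,0,-1])
E
python3 - <<'E'
from plan import *
s=log();j0=np.array(s['joints']);P0=np.array(s['position']);R0=R.from_quat(s['ee_rot'])
ja=ik(p,P0+[0,25,150],R0.as_matrix(),j0);print(ja)
for P in (P0+[0,5,30],P0+[0,25,90],P0+[0,25,150]): inc(P,R0.as_matrix())
jb=ik(p,*ins(-45,330,[550,398]),np.array([1.07,.55,-.3,.9,-1.2,2.3]));print(jb)
W=path(ja,jb);T=(P0+[0,25,150],R0)
for j in W:
    P,Q=F(j);M=Q.as_matrix();x=np.cos(np.deg2rad(40))*M[:,0]+np.sin(np.deg2rad(40))*M[:,2]
    g=P-19*M[:,2];print(g.round(),(g+126*x).round(), (P-180*M[:,2]).round())
for r in rows(W,T,0): print(r)
E
```

```text
[-0.147  0.339 -0.77   1.241 -0.726 -0.854]
inc [ 0.015 -0.    -0.026] [0. 0. 0.]
inc [ 0.039 -0.002 -0.085] [0. 0. 0.]
inc [ 0.077 -0.002 -0.131] [0. 0. 0.]
[ 1.101  0.478 -0.153  0.835 -1.383  2.468]
[ 533. -284.  178.] [ 559. -407.  180.] [ 521. -179.  299.]
[ 553. -262.  186.] [ 596. -380.  189.] [ 537. -155.  306.]
[ 571. -238.  195.] [ 630. -350.  196.] [ 552. -130.  313.]
[ 589. -213.  203.] [ 661. -316.  202.] [ 565. -104.  319.]
[ 604. -186.  211.] [ 689. -279.  207.] [577. -76. 326.]
[ 619. -157.  219.] [ 714. -239.  210.] [587. -47. 332.]
[ 631. -128.  227.] [ 735. -198.  212.] [595. -17. 339.]
[641. -97. 235.] [ 752. -154.  213.] [602.  13. 345.]
[650. -66. 242.] [ 764. -110.  213.] [607.  44. 352.]
[657. -34. 250.] [773. -65. 212.] [610.  76. 358.]
[661.  -0. 257.] [776. -20. 210.] [610. 109. 364.]
[664.  33. 264.] [776.  24. 208.] [609. 141. 370.]
[664.  67. 271.] [772.  68. 205.] [606. 174. 377.]
[662. 101. 278.] [763. 111. 203.] [601. 207. 383.]
[658. 136. 284.] [750. 152. 200.] [594. 240. 389.]
[652. 170. 291.] [734. 192. 198.] [584. 273. 395.]
[644. 204. 297.] [715.
[... 694 characters left out ...]

[0, -0.125, -0.161, -0.203, 6.2, 13.8, -80.9]
[0, -0.145, -0.17, -0.229, 6.1, 15.8, -89.8]
[0, -0.165, -0.178, -0.256, 5.9, 17.9, -98.6]
[0, -0.186, -0.183, -0.283, 5.5, 20.1, -107.3]
[0, -0.207, -0.186, -0.31, 4.9, 22.4, -116.1]
[0, -0.229, -0.188, -0.338, 4.1, 24.8, -124.8]
[0, -0.251, -0.187, -0.365, 3.0, 27.4, -133.5]
[0, -0.274, -0.184, -0.392, 1.7, 30.0, -142.2]
[0, -0.297, -0.178, -0.42, 0.2, 32.8, -150.8]
[0, -0.32, -0.171, -0.447, -1.7, 35.7, -159.3]
[0, -0.342, -0.161, -0.473, -4.0, 38.8, -167.8]
[0, -0.365, -0.149, -0.499, 6.5, -41.4, 173.7]
[0, -0.387, -0.135, -0.525, 8.6, -40.5, 164.6]
[0, -0.409, -0.119, -0.55, 10.7, -39.6, 155.4]
[0, -0.43, -0.101, -0.575, 12.8, -38.5, 146.1]
```

>>> {"name": "servo_tool", "arguments": {"increments": [[0,0.015,0,-0.026,0,0,0],[0,0.039,-0.002,-0.085,0,0,0],[0,0.077,-0.002,-0.131,0,0,0],[0,0.103,-0.002,-0.162,0,0,0],[0,0.129,-0.002,-0.192,0,0,0],[0,0.129,-0.002,-0.192,0,0,0]]}}

```text
clock: 7.68
position: [513.5, -316.2, 236.9]
ee_rot: [0.689, -0.639, 0.252, 0.231]
contact_force: [-0.2, 0.4, -1.9]
gripper_width: 29.6
grasp_force: 59.7
```

```bash
python3 - <<'E'
from plan import *
s=log();ja=np.array(s['joints']);P0=np.array(s['position']);R0=R.from_quat(s['ee_rot']);print(P0,s['gripper_width'],ja)
W=cam('wrist');save(W,'w3')
jb=ik(p,*ins(-45,340,[550,398]),np.array([1.07,.55,-.3,.9,-1.2,2.3]));print(jb)
W=path(ja,jb)
for j in W[::3]:
    P,Q=F(j);M=Q.as_matrix();x=np.cos(np.deg2rad(40))*M[:,0]+np.sin(np.deg2rad(40))*M[:,2]
    g=P-19*M[:,2];print(g.round(),(g+126*x).round())
for r in rows(W[:11],(P0,R0),0): print(r)
print()
for r in rows(W[11:],F(W[10]),0): print(r)
E
```

```text
[ 513.54  -316.192  236.892] 29.62095574357839 [-0.08   0.245 -0.648  1.008 -0.849 -0.605]
[ 1.102  0.472 -0.138  0.832 -1.397  2.483]
[ 532. -281.  256.] [ 558. -404.  257.]
[ 582. -205.  270.] [ 654. -308.  265.]
[ 620. -119.  283.] [ 723. -188.  263.]
[643. -25. 295.] [758. -56. 252.]
[650.  73. 307.] [755.  76. 237.]
[640. 174. 318.] [719. 197. 222.]
[613. 273. 328.] [657. 299. 212.]
[568. 368. 337.] [578. 377. 212.]
[0, -0.013, -0.021, -0.017, 1.1, 0.7, -9.2]
[0, -0.027, -0.042, -0.035, 2.1, 1.5, -18.4]
[0, -0.043, -0.061, -0.054, 3.0, 2.4, -27.5]
[0, -0.059, -0.079, -0.074, 3.9, 3.5, -36.7]
[0, -0.076, -0.095, -0.094, 4.6, 4.7, -45.8]
[0, -0.095, -0.111, -0.115, 5.3, 6.1, -54.9]
[0, -0.114, -0.124, -0.137, 5.8, 7.6, -63.9]
[0, -0.134, -0.136, -0.16, 6.2, 9.2, -73.0]
[0, -0.155, -0.147, -0.182, 6.5, 11.0, -82.0]
[0, -0.176, -0.156, -0.206, 6.6, 12.9, -90.9]
[0, -0.198, -0.163, -0.229, 6.5, 14.9, -99.9]

[0, 0.015, -0.018, -0.024, -0.4, 1.3, -9.0]
[0, 0.028, -0.038, -0.048, -1.0, 2.5, -18.1]
[0, 0.039, -0.057, -0.073, -1.8, 3.7, -27.1]
[0, 0.049, -0.078, -0.098, -2.7, 4.8, -36.1]
[0, 0.056, -0.099, -0.124, -3.7, 5.8, -45.1]
[0, 0.062, -0.12, -0.151, -5.0, 6.7, -54.1]
[0, 0.066, -0.141, -0.177, -6.4, 7.6, -63.0]
[0, 0.068, -0.163, -0.204, -7.9, 8.4, -72.0]
[0, 0.069, -0.185, -0.232, -9.7, 9.0, -80.9]
[0, 0.067, -0.207, -0.259, -11.6, 9.5, -89.8]
[0, 0.063, -0.229, -0.286, -13.7, 9.8, -98.6]
[0, 0.057, -0.251, -0.314, -16.0, 10.0, -107.5]
```

View pics/w3.png

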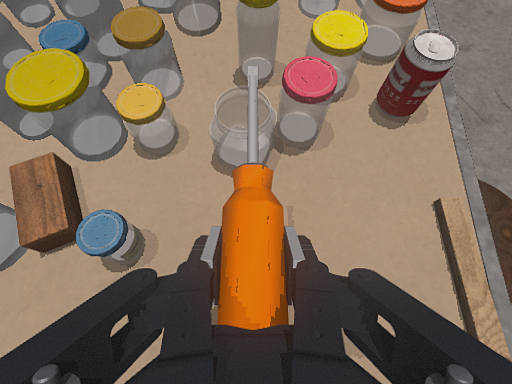

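The screwdriver is held straight between the pads, with its tip at (252,68). I'll carry it over.

>>> {"name": "servo_tool", "arguments": {"increments": [[0,-0.013,-0.021,-0.017,1.1,0.7,-9.2],[0,-0.027,-0.042,-0.035,2.1,1.5,-18.4],[0,-0.043,-0.061,-0.054,3.0,2.4,-27.5],[0,-0.059,-0.079,-0.074,3.9,3.5,-36.7],[0,-0.076,-0.095,-0.094,4.6,4.7,-45.8],[0,-0.095,-0.111,-0.115,5.3,6.1,-54.9],[0,-0.114,-0.124,-0.137,5.8,7.6,-63.9],[0,-0.134,-0.136,-0.16,6.2,9.2,-73.0],[0,-0.155,-0.147,-0.182,6.5,11.0,-82.0],[0,-0.176,-0.156,-0.206,6.6,12.9,-90.9],[0,-0.198,-0.163,-0.229,6.5,14.9,-99.9]]}}

```text
clock: 9.1
position: [651.7, -6.3, 279.2]
ee_rot: [0.907, 0.163, 0.087, 0.378]
contact_force: [0.4, 0.2, -1.2]
gripper_width: 29.9
grasp_force: 59.6
```

>>> {"name": "servo_tool", "arguments": {"increments": [[0,0.015,-0.018,-0.024,-0.4,1.3,-9.0],[0,0.028,-0.038,-0.048,-1.0,2.5,-18.1],[0,0.039,-0.057,-0.073,-1.8,3.7,-27.1],[0,0.049,-0.078,-0.098,-2.7,4.8,-36.1],[0,0.056,-0.099,-0.124,-3.7,5.8,-45.1],[0,0.062,-0.12,-0.151,-5.0,6.7,-54.1],[0,0.066,-0.141,-0.177,-6.4,7.6,-63.0],[0,0.068,-0.163,-0.204,-7.9,8.4,-72.0],[0,0.069,-0.185,-0.232,-9.7,9.0,-80.9],[0,0.067,-0.207,-0.259,-11.6,9.5,-89.8],[0,0.063,-0.229,-0.286,-13.7,9.8,-98.6],[0,0.057,-0.251,-0.314,-16.0,10.0,-107.5]]}}

```text
clock: 10.6
position: [559.8, 386.6, 321.7]
ee_rot: [0.343, 0.84, -0.167, 0.387]
contact_force: [1.2, -0.9, -0.5]
gripper_width: 29.9
grasp_force: 59.6
```

```bash
python3 - <<'E'
from plan import *
s=log();print(s['position'],s['gripper_width'],s['clock'])
P,M=ins(-45,340,[550,398]);inc(P,M)
W=cam('wrist');save(W,'w4',k=1.5)
R0=R.from_quat(s['ee_rot']).as_matrix()
x=R0@[np.cos(np.deg2rad(40)),0,np.sin(np.deg2rad(40))];g=np.array(s['position'])-19*R0[:,2]
nrm=R0@[-np.sin(np.deg2rad(40)),0,np.cos(np.deg2rad(40))]
print('pred tip px',proj(W,g+4*nrm+126*x),'shoulder',proj(W,g+4*nrm+46*x),'axis',x)
for t in ('screwdriver_tip','driver_hole'):
    for q in arm.spot_point('wrist',t)[:3]: print(t,q,onz(W,q['centre'],88))
for n in('scene','top'):
    c=cam(n)
    for q in arm.spot_point(n,'driver_hole')[:2]:print(n,q,onz(c,q['centre'],88))
E
```

```text
[559.802 386.561 321.715] 29.872094091924215 10.6
inc [-0.004  0.001 -0.004] [-0.4  -0.16  0.74]
pred tip px [250.823  69.086] shoulder [250.373 177.091] axis [-0.012 -0.008 -1.   ]
screwdriver_tip {'centre': [251.8, 64.3], 'p': 0.58} [626.804 315.567  88.   ]
scene {'centre': [163.7, 132.4], 'p': 0.69} [547.01  409.548  88.   ]
top {'centre': [117.9, 189.3], 'p': 0.69} [546.772 400.438  88.   ]
```

View pics/w4.png

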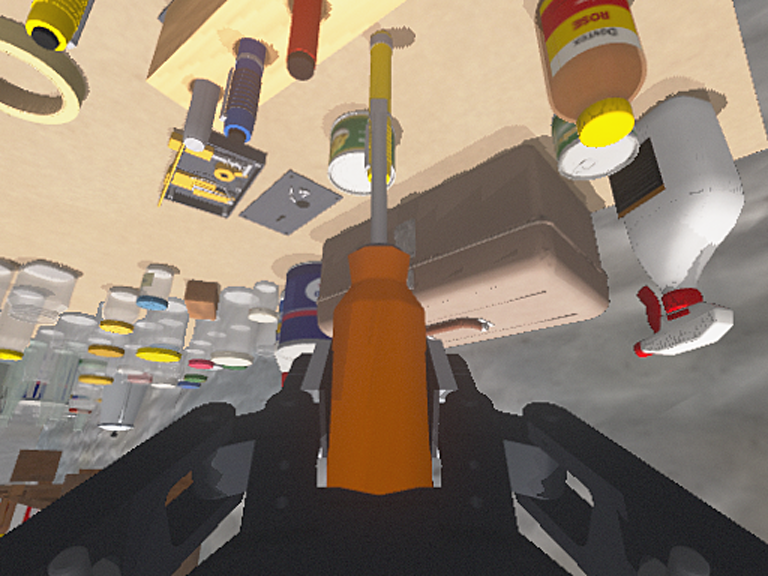

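The tip is at (378,35) and the neck at (378,245) in this 1.5x view. The driver hole is just outside the frame at the top, past the marker (305,50). I'll pitch the tool to see the hole from two places, and work out the tip in the tool frame.

```bash
python3 - <<'E'
from plan import *
# driver in tool frame from grasp record
D=data();G=[x for x in D if x[1][2]<6][0];Rg=R.from_quat(G[2])
d=np.array([.078,-.997,0]);O=np.array([511.8,-330.0,15.5])
dt=Rg.inv().apply(d);ot=Rg.inv().apply(O-G[1]);print('axis tool',dt,'origin tool',ot, 'tip',ot+126*dt)
np.save('drv.npy',np.r_[dt,ot])
he=np.array(arm.get_image('wrist')['hand_eye'])
s=log()
im=arm.get_image('wrist');K=np.array([[im['fx'],0,im['cx']],[0,im['fy'],im['cy']],[0,0,1]])
def px(t): 
    c=np.linalg.inv(he)@np.r_[t,1];return cv2.projectPoints(c[:3].reshape(1,3),np.zeros(3),np.zeros(3),K,np.array([im['k1'],0,0,0.]))[0].ravel()
ct=he[:3,3]
for n,a,r in(('tip',126,0),('sh axis',46,0),('neckface r9',46,9),('neck r11',46,11)):
    P=ot+a*dt;v=ct-P;v-=dt*(v@dt);v/=np.linalg.norm(v);print(n,px(P+r*v))
hole=np.array([549,399,88.])
for th in(60,70,80):
  for back in(0,60):
   for lat in(50,-50):
    P,M=ins(-45,320,hole,th);h=np.array([.707,-.707,0]);P=P-back*h+lat*M[:,1]
    print(th,back,lat,px(M.T@(hole-P)),ik(p,P,M,np.array(s['joints'])),(P+M@(ot+126*dt)).round())
E
```

```text
axis tool [ 0.765 -0.002  0.644] origin tool [ -2.303  -0.576 -15.727] tip [94.147 -0.825 65.358]
tip [249.594  68.83 ]
sh axis [249.188 176.579]
neckface r9 [249.217 169.2  ]
neck r11 [249.224 167.451]
60 0 50 [203.081  58.495] [ 1.025  0.533  0.146  0.521 -1.352  2.743] [556. 462. 200.]
60 0 -50 [299.858  58.568] [ 1.063  0.355 -0.139  0.526 -1.277  2.657] [485. 391. 200.]
60 60 50 [209.477 110.116] [ 1.108  0.543  0.169  0.502 -1.401  2.68 ] [514. 504. 200.]
60 60 -50 [293.66  110.187] [ 1.16   0.366 -0.114  0.5   -1.331  2.586] [443. 433. 200.]
70 0 50 [207.241  96.3  ] [ 0.98   0.528  0.241  0.35  -1.367  2.861] [542. 476. 209.]
70 0 -50 [295.818  96.373] [ 1.012  0.345 -0.048  0.356 -1.277  2.794] [471. 405. 209.]
70 60 50 [211.761 143.951] [ 1.064  0.531  0.25   0.34  -1.4    2.786] [499. 518. 209.]
70 60 -50 [291.416 144.023] [ 1.109  0.349 -0.038  0.342 -1.314  2.709] [428. 448. 209.]
80 0 50 [210.042 130.667] [ 0.925  0.531  0.338  0.175 -1.405  2.971] [529. 489. 221.]
80 0 -50 [293.081 130.739] [ 0.948  0.346  0.046  0.179 -1.303  2.929] [458. 418. 221.]
80 60 50 [213.089 176.177] [ 1.009  0.526  0.332  0.172 -1.418  2.888] [486. 531. 221.]
80 60 -50 [290.089 176.25 ] [ 1.046  0.341  0.04   0.174 -1.319  2.834] [415. 461. 221.]
```

```bash
python3 - <<'E'
from plan import *
hole=np.array([549,399,88.])
for lat in(50,-50):
    P,M=ins(-45,320,hole,70);inc(P+lat*M[:,1],M)
P,M=ins(-45,320,hole,70);print((M.T@(P-P)), )
E
```

```text
inc [0.024 0.051 0.005] [-0.36 29.78  0.12]
inc [ 0.025 -0.049  0.006] [-0.36 29.78  0.12]
[0. 0. 0.]
```

>>> {"name": "servo_tool", "arguments": {"increments": [[0,0.008,-0.017,0.002,0,10,0],[0,0.016,-0.034,0.004,0,20,0],[0,0.025,-0.049,0.006,0,30,0],[0,0.025,-0.049,0.006,0,30,0]]}}

```text
clock: 11.55
position: [518.5, 358.3, 304.8]
ee_rot: [0.379, 0.91, -0.066, 0.158]
contact_force: [0.6, 0.6, -0.4]
gripper_width: 29.9
grasp_force: 59.6
```

```bash
python3 - <<'E'
from plan import *
s=log();W=cam('wrist');save(W,'w5',(130,0,386,192),3)
print(s['position'],[ (q,onz(W,q['centre'],88)) for q in arm.spot_point('wrist','driver_hole')[:2]],proj(W,[549,399,88]))
import pickle;pickle.dump(W,open('w5.pkl','wb'))
E
```

```text
[518.529 358.343 304.758] [({'centre': [303.1, 96.0], 'p': 0.58}, array([554.966, 404.455,  88.   ]))] [296.011  95.726]
```

>>> {"name": "servo_tool", "arguments": {"increments": [[0,0,0.05,0,0,0,0],[0,0,0.1,0,0,0,0],[0,0,0.1,0,0,0,0]]}}

```text
clock: 12.02
position: [589.3, 432.7, 295.8]
ee_rot: [0.376, 0.91, -0.072, 0.157]
contact_force: [-0.7, -1.1, -1.6]
gripper_width: 29.8
grasp_force: 59.8
```

```bash
python3 - <<'E'
from plan import *
s=log();W=cam('wrist');
a=cv2.cvtColor(W['img'][0:192,130:386],cv2.COLOR_RGB2BGR);import pickle
b=pickle.load(open('w5.pkl','rb'));bb=cv2.cvtColor(b['img'][0:192,130:386],cv2.COLOR_RGB2BGR)
cv2.imwrite('pics/w56.png',cv2.resize(np.vstack([bb[:150],a[:150]]),None,fx=2,fy=2,interpolation=cv2.INTER_CUBIC))
print(s['position'],[ (q,onz(W,q['centre'],88)) for q in arm.spot_point('wrist','driver_hole')[:2]],proj(W,[549,399,88]))
pickle.dump(W,open('w6.pkl','wb'))
E
```

```text
[589.258 432.743 295.833] [({'centre': [213.6, 102.5], 'p': 0.62}, array([555.939, 401.914,  88.   ]))] [207.164  99.947]
```

View pics/w56.png

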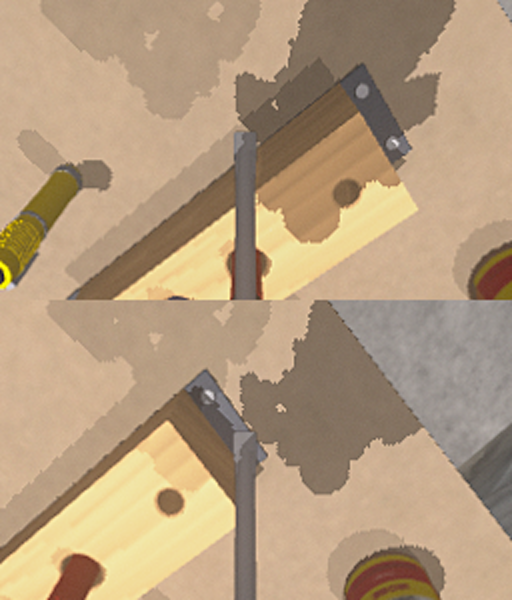

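Hole mouth at (347,192) in the upper crop and (170,202) in the lower; blade tip at (244,133) in both.

```bash
python3 - <<'E'
from plan import *
import pickle
a=pickle.load(open('w5.pkl','rb'));b=pickle.load(open('w6.pkl','rb'))
print(tri([ray(a,(303.5,96)),ray(b,(215,101))]),onz(a,(303.5,96),88),onz(b,(215,101),88))
# tip in tool frame: ray through (252,66.5), nearest to predicted tip
s=log();R0=R.from_quat(s['ee_rot']);dr=np.load('drv.npy');dt,ot=dr[:3],dr[3:]
tip=ot+126*dt;o,d=ray(b,(252,66.5));o=R0.inv().apply(o-s['position']);d=R0.inv().apply(d)
print(tip,o+d*((tip-o)@d))
E
```

```text
(array([555.701, 404.499,  87.697]), [0.4, 0.4]) [555.289 404.774  88.   ] [555.934 404.337  88.   ]
[94.147 -0.825 65.358] [96.422  2.748 65.122]
```

```bash
cat > it.py <<'E'
from plan import *
tip=np.array([96.4,2.7,65.1]);hole=np.array([555.7,404.5,87.8])
def tgt(dz,off=(0,0)):
    M=ins(-45,0,hole,40.1)[1];return hole+[off[0],off[1],dz]-M@tip,M
E
python3 - <<'E'
from it import *
P,M=tgt(40);inc(P,M);inc(*tgt(20));print(P,ik(p,P,M,np.array(log()['joints'])))
E
```

```text
inc [ 0.011 -0.044  0.055] [ -0.49 -30.01   0.36]
inc [ 0.018 -0.043  0.074] [ -0.49 -30.01   0.36]
[562.486 393.895 243.471] [ 1.097  0.542 -0.236  0.863 -1.282  2.357]
```

>>> {"name": "servo_tool", "arguments": {"increments": [[0,0.004,-0.012,0.014,0,-8,0],[0,0.007,-0.025,0.028,0,-16,0],[0,0.009,-0.037,0.042,-0.3,-24,0.2],[0,0.011,-0.044,0.055,-0.5,-30,0.4],[0,0.018,-0.043,0.074,-0.5,-30,0.4],[0,0.018,-0.043,0.074,-0.5,-30,0.4],[0,0.018,-0.043,0.074,-0.5,-30,0.4]]}}

```text
clock: 13.0
position: [563.9, 394.9, 227.7]
ee_rot: [0.349, 0.837, -0.157, 0.39]
contact_force: [0.8, 0.5, -0.0]
gripper_width: 30.1
grasp_force: 59.9
```

```bash
python3 - <<'E'
from it import *
s=log();W=cam('wrist');print(s['position'],s['clock']);inc(*tgt(20))
M=R.from_quat(s['ee_rot']).as_matrix();print('tip now',s['position']+M@tip,proj(W,hole),proj(W,s['position']+M@tip),[q for q in arm.spot_point('wrist','driver_hole')])
save(W,'w7',(180,0,330,110),4)
import pickle;pickle.dump(W,open('w7.pkl','wb'))
E
```

```text
[563.885 394.862 227.71 ] 13.0
inc [ 0.004 -0.002  0.003] [ 0.27 -0.21 -0.44]
tip now [557.52  406.468 112.111] [250.669  39.164] [254.881  65.137] [{'centre': [248.7, 41.2], 'p': 0.61}]
```

View pics/w7.png

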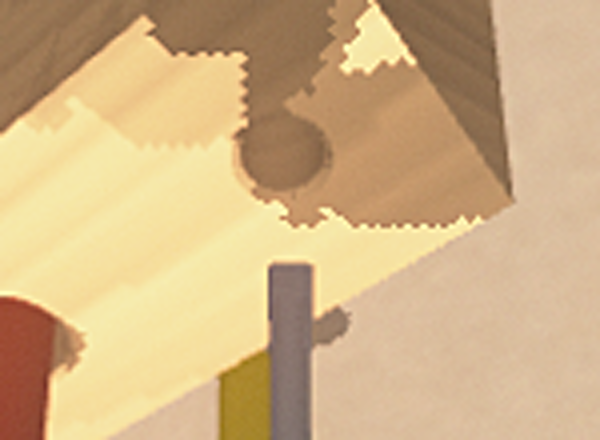

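```bash
python3 - <<'E'
from it import *
im=arm.get_image('wrist');he=np.array(im['hand_eye']);s=log()
c=dict(K=np.array([[im['fx'],0,im['cx']],[0,im['fy'],im['cy']],[0,0,1]]),k1=im['k1'],R=he[:3,:3],o=he[:3,3])
dr=np.load('drv.npy');t0=dr[3:]+126*dr[:3]
o,d=ray(c,(252.6,66.4));t=o+d*((t0-o)@d);print(t0,t)
import pickle;W=pickle.load(open('w7.pkl','rb'));print('hole now',onz(W,(251.2,38),87.8))
print(s['position'],s['joint_vel'])
T=lambda pp,q:None
M=ins(-45,0,hole,40.1)[1]
for h in(hole,onz(W,(251.2,38),87.8)): inc(h+[0,0,20]-M@t,M)
save(cam('wrist'),'w7b')
E
```

```text
[94.147 -0.825 65.358] [95.637  1.182 65.192]
hole now [555.322 405.41   87.8  ]
[563.735 394.646 227.532] [ 0.002  0.004 -0.011  0.001 -0.001 -0.003]
inc [0.004 0.    0.002] [ 0.24 -0.19 -0.41]
inc [0.005 0.    0.002] [ 0.24 -0.19 -0.41]
```

>>> {"name": "servo_tool", "arguments": {"increments": [[0,0.0045,0,0.002,0.2,-0.2,-0.4],[0,0.0045,0,0.002,0.2,-0.2,-0.4],[0,0.0095,0,0.006,0.2,-0.2,-0.4],[0,0.0095,0,0.006,0.2,-0.2,-0.4],[0,0.0095,0,0.006,0.2,-0.2,-0.4]]}}

```text
clock: 13.82
position: [562.1, 395.5, 214.9]
ee_rot: [0.346, 0.838, -0.162, 0.39]
contact_force: [0.6, -0.3, -0.6]
gripper_width: 29.9
grasp_force: 59.9
```

```bash
sed -i 's/^tip=.*/tip=np.array([95.6,1.2,65.2]);hole=np.array([555.5,405,87.8])/' it.py; python3 - <<'E'
from it import *
s=log();W=cam('wrist');print(s['position'],s['joint_vel'].__abs__().max() if hasattr(s['joint_vel'],'max') else s['joint_vel'])
M=R.from_quat(s['ee_rot']).as_matrix();print('tip now',s['position']+M@tip,'axis',M@np.load('drv.npy')[:3],'px hole',proj(W,hole))
for dz in (10,-20,-40,-70,-79): inc(*tgt(dz))
hsv=W['img'][0:75,200:310]
save(W,'w8',(180,0,330,110),4)
E
```

```text
[562.114 395.499 214.937] 0.004050888314774216
tip now [554.598 404.304  99.794] axis [-0.003 -0.004 -1.   ] px hole [254.331  53.352]
inc [0.001 0.001 0.002] [-0.03  0.07  0.13]
inc [0.024 0.001 0.021] [-0.03  0.07  0.13]
inc [0.04  0.001 0.034] [-0.03  0.07  0.13]
inc [0.063 0.001 0.053] [-0.03  0.07  0.13]
inc [0.07  0.001 0.059] [-0.03  0.07  0.13]
```

View pics/w8.png

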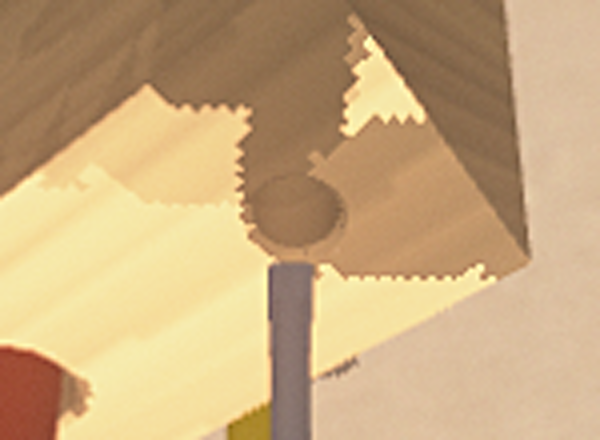

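The tip (291,264) points at the hole (295,210), about 12 mm above it. I'll lower it in.

>>> {"name": "servo_tool", "arguments": {"increments": [[0,0.005,0.001,0.005,0,0,0],[0,0.01,0.001,0.009,0,0,0],[0,0.016,0.001,0.014,0,0,0],[0,0.024,0.001,0.021,0,0,0],[0,0.024,0.001,0.021,0,0,0]]}}

```text
clock: 14.5
position: [563.0, 395.1, 181.8]
ee_rot: [0.346, 0.838, -0.164, 0.39]
contact_force: [-0.9, 0.8, -1.3]
gripper_width: 29.8
grasp_force: 59.9
```

```bash
python3 - <<'E'
from it import *
s=log();W=cam('wrist')
M=R.from_quat(s['ee_rot']).as_matrix();print('tip now',s['position']+M@tip,s['contact_force'],s['wrist_torque'],s['gripper_width'])
for dz in (-20,-40,-70,-79): inc(*tgt(dz))
save(W,'w9',(180,0,330,110),4)
E
```

```text
tip now [555.337 403.718  66.63 ] [-0.887  0.756 -1.3  ] [1.241 1.234 0.005] 29.816842254733945
inc [-0.     0.    -0.001] [-0.08  0.1   0.19]
inc [0.015 0.    0.012] [-0.08  0.1   0.19]
inc [0.038 0.    0.032] [-0.08  0.1   0.19]
inc [0.045 0.    0.037] [-0.08  0.1   0.19]
```

View pics/w9.png

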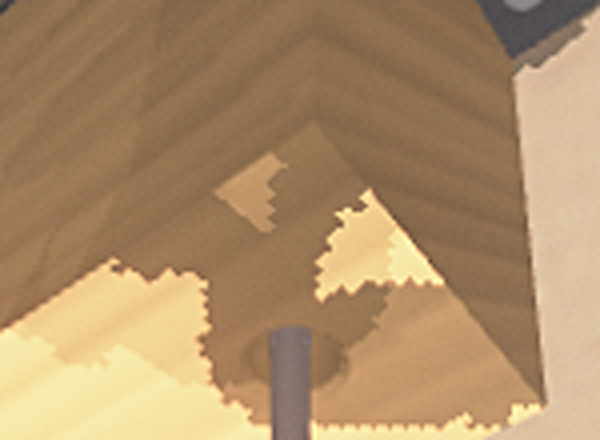

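The shank is in the hole with no side force. I'll go on down.

>>> {"name": "servo_tool", "arguments": {"increments": [[0,0.015,0,0.012,0,0,0],[0,0.027,0,0.022,0,0,0],[0,0.036,0,0.03,0,0,0],[0,0.041,0,0.034,0,0,0],[0,0.043,0,0.036,0,0,0],[0,0.043,0,0.036,0,0,0]]}}

```text
clock: 15.3
position: [563.2, 395.7, 127.2]
ee_rot: [0.346, 0.838, -0.162, 0.39]
contact_force: [0.0, -0.8, 0.4]
gripper_width: 29.9
grasp_force: 59.9
```

```bash
python3 - <<'E'
from it import *
s=log();W=cam('wrist')
M=R.from_quat(s['ee_rot']).as_matrix();print('tip now',s['position']+M@tip,s['contact_force'],s['gripper_width'],s['joints'])
E
```

```text
tip now [555.683 404.598  12.051] [ 0.035 -0.824  0.437] 29.882529845635663 [ 1.083  0.66  -0.349  0.941 -1.132  2.171]
```

>>> {"name": "servo_tool", "arguments": {"increments": [[0,0.002,0,0.002,0,0,0],[0.6,0.002,0,0.002,0,0,0],[0.7,0.002,0,0.002,0,0,0],[0.7,0.002,0,0.002,0,0,0],[0.7,0.002,0,0.002,0,0,0],[0.7,0.002,0,-0.02,0,0,0],[0.7,0.002,0,-0.06,0,0,0],[0.7,0.002,0,-0.1,0,0,0],[0.7,0.002,0,-0.12,0,0,0],[0.7,0.002,0,-0.12,0,0,0]]}}

```text
clock: 16.6
position: [496.4, 463.2, 203.8]
ee_rot: [0.346, 0.838, -0.161, 0.39]
contact_force: [0.0, -0.4, -0.4]
gripper_width: 59.5
grasp_force: 0.0
```

```bash
python3 - <<'E'
from it import *
s=log();W=cam('wrist');save(W,'w10');print(s['position'],s['joints'],s['contact_force'],s['clock'])
sh=proj(W,[hole[0],hole[1],88]);print('hole',sh,'butt pred',proj(W,[hole[0],hole[1],88+97]),[(q['centre'],q['p']) for q in arm.spot_point('wrist','screwdriver')],'pred',proj(W,[hole[0],hole[1],134]))
E
```

```text
[496.386 463.173 203.779] [ 1.238  0.614 -0.194  0.788 -1.332  2.266] [ 0.049 -0.414 -0.398] 16.6
hole [251.722 142.97 ] butt pred [251.51  241.884] [] pred [251.63  186.211]
```

View pics/w10.png

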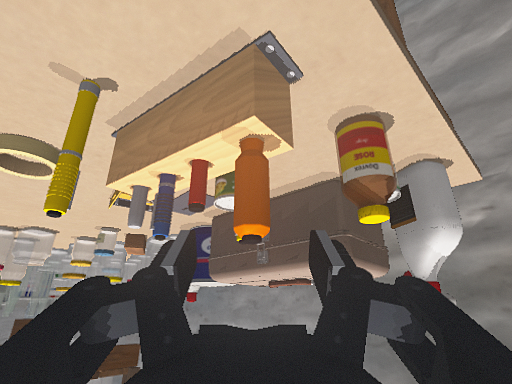

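The screwdriver is home: neck on the block at (252,140), and the butt at row 241, against 242 predicted for full depth. The blue torch is at (162,205), between punch (138,205) and marker (199,185), and the yellow look-alike stands on the bench at (75,150). Next I go above the torch.

```bash
cat >> plan.py <<'E'
by=np.array([555.5-531,405-267,0.]);by/=np.linalg.norm(by)
E
python3 - <<'E'
from plan import *
s=log();j0=np.array(s['joints']);P0=np.array(s['position']);R0=R.from_quat(s['ee_rot'])
ja=ik(p,P0+[0,0,110],R0.as_matrix(),j0)
jb=ik(p,np.array([520,250,310]),rot([0,0,-1],by),np.array([.74,.3,0,0,-1.2,2.26]));print(ja,jb,by)
W=np.vstack([path(j0,ja),path(ja,jb)])
for j in W: print(F(j)[0].round(),(F(j)[0]+F(j)[1].apply([0,45,0])).round(),(F(j)[0]+F(j)[1].apply([0,-45,0])).round())
for r in rows(W,(P0,R0),.7): print(r)
E
```

```text
[ 1.24   0.532 -0.06   0.761 -1.492  2.419] [ 0.729  0.258  0.021  0.    -1.334  2.237] [0.175 0.985 0.   ]
[499. 463. 257.] [530. 495. 257.] [467. 431. 257.]
[497. 461. 312.] [529. 493. 312.] [465. 429. 312.]
[510. 421. 307.] [545. 449. 308.] [474. 393. 306.]
[518. 385. 303.] [557. 408. 305.] [480. 362. 301.]
[523. 352. 300.] [564. 371. 302.] [482. 334. 297.]
[525. 324. 298.] [568. 337. 300.] [482. 311. 295.]
[524. 300. 297.] [569. 308. 300.] [480. 292. 294.]
[523. 280. 299.] [568. 282. 301.] [478. 277. 297.]
[522. 263. 303.] [566. 260. 304.] [477. 266. 302.]
[520. 250. 310.] [564. 242. 310.] [476. 258. 310.]
[0.7, -0.042, 0.003, -0.036, -0.1, -0.2, 0.0]
[0.7, -0.084, -0.0, -0.071, -0.0, -0.0, 0.0]
[0.7, -0.105, -0.02, -0.039, 3.9, 5.9, 5.9]
[0.7, -0.121, -0.039, -0.012, 7.6, 11.8, 12.1]
[0.7, -0.136, -0.059, 0.01, 11.0, 17.6, 18.4]
[0.7, -0.148, -0.078, 0.028, 14.2, 23.4, 24.8]
[0.7, -0.158, -0.095, 0.041, 17.0, 29.1, 31.4]
[0.7, -0.168, -0.11, 0.05, 19.6, 34.8, 38.1]
[0.7, -0.178, -0.123, 0.055, 21.9, 40.4, 44.8]
[0.7, -0.189, -0.133, 0.057, 23.8, 46.1, 51.5]
```

>>> {"name": "servo_tool", "arguments": {"increments": [[0.7,-0.042,0.003,-0.036,0,0,0],[0.7,-0.084,0,-0.071,0,0,0],[0.7,-0.105,-0.02,-0.039,3.9,5.9,5.9],[0.7,-0.121,-0.039,-0.012,7.6,11.8,12.1],[0.7,-0.136,-0.059,0.01,11.0,17.6,18.4],[0.7,-0.148,-0.078,0.028,14.2,23.4,24.8],[0.7,-0.158,-0.095,0.041,17.0,29.1,31.4],[0.7,-0.168,-0.11,0.05,19.6,34.8,38.1],[0.7,-0.178,-0.123,0.055,21.9,40.4,44.8],[0.7,-0.189,-0.133,0.057,23.8,46.1,51.5],[0.7,-0.189,-0.133,0.057,23.8,46.1,51.5]]}}

```text
clock: 18.08
position: [521.1, 247.7, 311.8]
ee_rot: [0.768, 0.641, 0.001, -0.001]
contact_force: [-0.5, 0.8, -1.0]
gripper_width: 59.8
grasp_force: 0.0
```

```bash
cat > v.py <<'E'
from plan import *
import pickle,sys
s=log();W=cam('wrist');pickle.dump(W,open(sys.argv[1],'wb'));print(s['position'],s['joints'],s['clock'])
for t in('torch','marker','drift_punch','driver_hole','lock_works'):
    print(t,[(q['centre'],round(q['p'],2)) for q in arm.spot_point('wrist',t)[:3]])
hsv=cv2.cvtColor(W['img'],cv2.COLOR_RGB2HSV)
for n,lo,hi in(('blue',(100,90,40),(125,255,255)),('red',(0,120,60),(4,255,255)),('red2',(174,120,60),(180,255,255))):
    k,l,st,ce=cv2.connectedComponentsWithStats(cv2.inRange(hsv,lo,hi))
    for i in range(1,k):
        if st[i,4]>60: print(n,st[i],ce[i])
print('exp torch tail',proj(W,[531,267,160]),'foot mouth',proj(W,[531,267,88]),'marker',proj(W,[542,324,142]))
E
python3 v.py v1.pkl
```

```text
[521.111 247.674 311.795] [ 0.724  0.257  0.024 -0.001 -1.335  2.238] 18.075
torch [([323.6, 100.5], 0.89), ([196.6, 152.9], 0.76), ([256.9, 130.5], 0.66)]
marker [([257.4, 94.1], 0.83)]
drift_punch [([257.3, 166.8], 0.53)]
driver_hole [([253.6, 22.9], 0.66), ([257.4, 97.0], 0.59)]
lock_works []
blue [473 299  39  51 533] [491.283 322.886]
exp torch tail [257.791 156.08 ] foot mouth [256.757 146.137] marker [258.368  97.361]
```

>>> {"name": "servo_tool", "arguments": {"increments": [[0.7,0,0.04,0,0,0,0],[0.7,0,0.07,0,0,0,0],[0.7,0,0.07,0,0,0,0],[0.7,0,0.07,0,0,0,0]]}}

```text
clock: 18.88
position: [588.8, 239.3, 310.3]
ee_rot: [0.766, 0.643, -0.0, -0.0]
contact_force: [0.3, -0.5, -0.2]
gripper_width: 60.1
grasp_force: 0.0
```

```bash
python3 v.py v2.pkl
```

```text
[588.809 239.313 310.32 ] [ 0.64   0.364  0.173 -0.001 -1.38   2.328] 18.875
torch [([212.2, 133.9], 0.89), ([151.7, 157.7], 0.7), ([279.6, 105.4], 0.67)]
marker [([211.8, 97.3], 0.56), ([188.8, 13.8], 0.28)]
drift_punch [([218.4, 169.1], 0.7)]
driver_hole [([198.8, 25.9], 0.61)]
lock_works [([292.1, 275.1], 0.62)]
blue [189 140  15  16  80] [196.137 146.625]
exp torch tail [192.104 159.33 ] foot mouth [203.56  148.632] marker [193.103 100.436]
```

```bash
python3 - <<'E'
from plan import *
import pickle
a=pickle.load(open('v1.pkl','rb'));b=pickle.load(open('v2.pkl','rb'))
T=lambda x,y:print(tri([ray(a,x),ray(b,y)]),onz(a,x,8),onz(b,y,8))
T((256.9,130.5),(212.2,133.9)); T((253.6,22.9),(198.8,25.9)); print('hole88',onz(a,(253.6,22.9),88),onz(b,(198.8,25.9),88))
for n,c in(('a',a),('b',b)):
    hsv=cv2.cvtColor(c['img'],cv2.COLOR_RGB2HSV)
    m=cv2.inRange(hsv,(98,50,25),(130,255,255));k,l,st,ce=cv2.connectedComponentsWithStats(m)
    for i in range(1,k):
        if st[i,4]>25 and st[i,1]<220: print(n,st[i],ce[i].round(1))
    for x in [(535,277),(545.5,332)]: print(proj(c,[x[0],x[1],160]))
sub=cv2.cvtColor(a['img'],cv2.COLOR_RGB2HSV)[120:172:3,240:276:3]
for r in sub: print(' '.join('%3d/%3d/%3d'%tuple(v) for v in r))
E
```

```text
(array([534.475, 278.548,  14.59 ]), [1.0, 1.0]) [534.56  278.997   8.   ] [533.35  276.994   8.   ]
(array([553.01 , 410.434,  59.195]), [0.4, 0.4]) [555.425 422.697   8.   ] [546.562 422.836   8.   ]
hole88 [551.726 404.19   88.   ] [556.586 402.797  88.   ]
a [255 137  17  16 102] [263.2 143.8]
[259.941 145.852]
[260.88   87.723]
b [189 140  16  17 111] [196.7 147.5]
[193.645 149.132]
[190.987  91.049]
 15/118/164  15/113/162  15/113/176  15/114/172  16/114/172  16/116/160  15/116/165  15/115/168  16/115/179  16/115/178  16/118/171  16/120/164
 15/115/169  16/116/158  15/118/175  16/121/168  16/117/168  16/118/162  14/116/170  16/116/169  16/115/178  16/117/177  15/118/173  15/114/166
 15/115/167  15/115/167  16/117/176  15/115/171  16/116/167  15/115/162  15/112/173  15/121/165  16/119/180  15/118/177  15/113/176  15/114/165
 16/117/164  15/118/167  16/114/175  15/114/168  15/118/169  16/103/126 132/ 39/ 65 130/ 34/ 67 129/ 40/ 64  16/124/138  15/117/179  15/113/165
 14/107/164  16/116/160  15/116/176  15/114/156  16/105/117 133/ 25/ 70  11/ 29/ 97  10/ 66/ 70  14/ 49/ 88  15/ 74
[... 1200 characters left out ...]
/226  19/103/226  17/114/224  17/110/228  24/ 88/229  23/ 90/229  21/100/228  23/ 93/228  24/ 95/229  22/ 94/229  25/ 89/228
 17/111/229  16/121/219  16/113/222  17/112/225  17/114/229  24/ 92/228  23/ 94/228  20/100/229  22/ 95/229  23/ 94/229  24/ 94/229  26/ 85/228
 16/115/226  17/115/221  17/115/220  16/112/225  17/112/230  25/ 89/229  23/ 95/229  20/100/230  23/ 95/230  23/ 95/229  23/ 91/230  25/ 86/229
 17/112/226  16/113/222  16/116/219  17/109/229  18/112/228  23/ 91/229  23/ 94/230  19/100/232  22/ 95/233  23/ 94/230  26/ 86/229  26/ 85/228
 17/112/226  16/113/221  16/116/218  17/112/230  17/112/228  24/ 92/230  20/105/233  16/105/134  15/102/122  15/120/147  25/ 89/226  25/ 86/229
```

```bash
python3 - <<'E'
from plan import *
import pickle
a=pickle.load(open('v1.pkl','rb'));b=pickle.load(open('v2.pkl','rb'))
pa=[];
for c,ctr in((a,(264,145)),(b,(197,148.5))):
    hsv=cv2.cvtColor(c['img'],cv2.COLOR_RGB2HSV);m=cv2.inRange(hsv,(98,50,60),(130,255,255))
    ys,xs=np.where(m>0);k=(abs(xs-ctr[0])<12)&(abs(ys-ctr[1])<10);pts=np.c_[xs[k],ys[k]].astype(np.float32)
    (cx,cy),r=cv2.minEnclosingCircle(pts);print((cx,cy),r,cv2.fitEllipse(pts));pa.append((cx,cy))
print(tri([ray(a,pa[0]),ray(b,pa[1])]),onz(a,pa[0],160),onz(b,pa[1],160))
h=np.array([555.5,405,88]);print('from hole along by:',h-128*by)
q=rot([0,0,-1],by)
E
```

```text
(262.8888854980469, 144.55555725097656) 8.259023666381836 ((263.10009765625, 144.93429565429688), (14.153448104858398, 14.63920783996582), 32.8923454284668)
(196.9674530029297, 147.98521423339844) 8.51885986328125 ((196.64369201660156, 148.2528533935547), (13.910430908203125, 14.727717399597168), 156.48130798339844)
(array([538.204, 277.419, 158.113]), [0.1, 0.1]) [538.19  277.762 160.   ] [538.604 277.562 160.   ]
from hole along by: [533.125 278.971  88.   ]
```

```bash
sed -i 's/^by=.*/by=np.array([.144,.99,0.])/' plan.py; python3 - <<'E'
from plan import *
M=rot([0,0,-1],by)
for z in(230,105): inc([537.6,277.7,z],M)
E
```

```text
inc [ 0.029 -0.057  0.082] [ 0.05 -0.11 -1.68]
inc [ 0.029 -0.057  0.207] [ 0.05 -0.11 -1.68]
```

>>> {"name": "servo_tool", "arguments": {"increments": [[0.7,0.015,-0.03,0.03,0,0,-0.8],[0.7,0.029,-0.057,0.06,0,0,-1.7],[0.7,0.029,-0.057,0.09,0,0,-1.7],[0.7,0.029,-0.057,0.11,0,0,-1.7],[0.7,0.029,-0.057,0.11,0,0,-1.7],[0.7,0.029,-0.057,0.11,0,0,-1.7]]}}

```text
clock: 19.92
position: [538.9, 277.7, 202.4]
ee_rot: [0.756, 0.654, 0.002, -0.0]
contact_force: [-0.9, -0.5, 1.5]
gripper_width: 59.6
grasp_force: 0.0
```

```bash
python3 - <<'E'
from plan import *
M=rot([0,0,-1],by);s=log();print(s['position'])
inc([537.6,277.7,105],M);W=cam('wrist');hsv=cv2.cvtColor(W['img'],cv2.COLOR_RGB2HSV)
m=cv2.inRange(hsv,(98,50,40),(130,255,255));k,l,st,ce=cv2.connectedComponentsWithStats(m)
for i in range(1,k):
    if st[i,4]>40: print(st[i],ce[i].round(1),onz(W,ce[i],160))
print(proj(W,[538.3,277.5,160]))
E
```

```text
[538.872 277.723 202.42 ]
inc [-0.001 -0.002  0.097] [ 0.12 -0.16 -0.  ]
[239 204  24  21 118] [251.  211.4] [538.893 279.493 160.   ]
[250.553 214.227]
```

>>> {"name": "servo_tool", "arguments": {"increments": [[0.7,-0.0005,-0.001,0.03,0,0,0],[0.7,-0.0005,-0.001,0.06,0,0,0],[0.7,-0.0005,-0.001,0.085,0,0,0],[0.7,-0.0005,-0.001,0.097,0,0,0],[0.7,-0.0005,-0.001,0.097,0,0,0],[0,-0.0005,-0.001,0.097,0,0,0],[0,-0.0005,-0.001,0.097,0,0,0],[0,-0.0005,-0.001,0.097,0,0,0],[0,-0.0005,-0.001,0.097,0,0,0],[0,-0.0005,-0.001,0.097,0,0,0]]}}

```text
clock: 21.22
position: [538.0, 277.6, 105.4]
ee_rot: [0.756, 0.654, 0.002, -0.0]
contact_force: [-1.4, -0.5, 5.9]
gripper_width: 18.8
grasp_force: 58.5
```

```bash
python3 - <<'E'
from plan import *
s=log();j0=np.array(s['joints']);P0=np.array(s['position']);R0=R.from_quat(s['ee_rot']);print(P0,s['gripper_width'],s['grasp_force'],s['contact_force'],j0)
# lens: at z=8, grasp z=P0z+19 -> distance TCP..lens along tool z
L=P0[2]-8.;print('L',L)
inc(P0+[0,0,190],R0.as_matrix())
ja=ik(p,P0+[0,0,190],R0.as_matrix(),j0)
w=np.array([614,8.5,12.])
for a in (75,85,95,105,115):
    a_=np.deg2rad(a);t=np.deg2rad(43);u=np.array([np.cos(a_)*np.sin(t),np.sin(a_)*np.sin(t),np.cos(t)])
    best=None
    for roll in range(0,360,15):
        M=rot(-u,[0,0,1])@R.from_euler('z',roll,degrees=True).as_matrix()
        j=ik(p,w+(155+L)*u,M,ja)
        if j is not None:
            c=np.abs(j-ja).max()
            if best is None or c<best[0]: best=(c,roll,j)
    print(a,best,(w+155*u).round(),(w+(155+L)*u).round())
E
```

```text
[537.988 277.634 105.406] 18.804698918958824 58.46724808216095 [-1.368 -0.473  5.889] [ 0.744  0.464 -0.208 -0.    -0.895  2.254]
L 97.4061818712387
inc [ 0.001  0.    -0.19 ] [0. 0. 0.]
75 (np.float64(0.44996595582677845), 150, array([ 0.663,  0.764,  0.239,  0.425, -1.676,  2.646])) [641. 111. 125.] [659. 175. 197.]
85 (np.float64(0.4899271499294401), 195, array([ 0.723,  0.674,  0.045,  0.49 , -1.539,  1.901])) [623. 114. 125.] [629. 180. 197.]
95 (np.float64(0.5624633258286759), 195, array([ 0.777,  0.584, -0.146,  0.562, -1.406,  1.931])) [605. 114. 125.] [599. 180. 197.]
105 (np.float64(0.6472853714114629), 210, array([ 0.824,  0.491, -0.334,  0.647, -1.276,  1.691])) [587. 111. 125.] [569. 175. 197.]
115 (np.float64(0.7500164162678746), 210, array([ 0.858,  0.396, -0.519,  0.75 , -1.15 ,  1.704])) [569. 104. 125.] [541. 165. 197.]
```

>>> {"name": "servo_tool", "arguments": {"increments": [[0,0,0,-0.02,0,0,0],[0,0,0,-0.06,0,0,0],[0,0,0,-0.105,0,0,0],[0,0,0,-0.15,0,0,0],[0,0,0,-0.19,0,0,0],[0,0,0,-0.19,0,0,0]]}}

```text
clock: 21.98
position: [538.2, 277.6, 297.6]
ee_rot: [0.756, 0.654, 0.004, -0.0]
contact_force: [0.6, 0.1, -2.2]
gripper_width: 18.8
grasp_force: 59.2
```

```bash
python3 - <<'E'
from plan import *
import pickle
s=log();j0=np.array(s['joints']);P0=np.array(s['position']);R0=R.from_quat(s['ee_rot']);print(P0,s['gripper_width'],s['grasp_force'],s['contact_force'])
b=pickle.load(open('v2.pkl','rb'));print('works v2',onz(b,(292.1,275.1),12))
for n in('wrist','scene','top'):
    c=cam(n)
    for t,z in(('lock_works',12),('lock',0),('torch',0)):
        print(n,t,[(np.round(q['centre']),round(q['p'],2),onz(c,q['centre'],z).round(1)) for q in arm.spot_point(n,t)[:2]])
    print(n,'lens exp',proj(c,P0+R0.apply([0,0,97.4])))
E
```

```text
[538.186 277.61  297.551] 18.781942246693283 59.17250633239746 [ 0.56   0.094 -2.227]
works v2 [620.18  13.81  12.  ]
wrist lock_works []
wrist lock []
wrist torch [(array([190., 171.]), 0.63, array([439.3, 264.6,   0. ])), (array([318., 128.]), 0.62, array([643.3, 300.4,   0. ]))]
wrist lens exp [251.688 190.327]
scene lock_works [(array([262., 186.]), 0.88, array([623.6,  18.5,  12. ])), (array([184., 163.]), 0.61, array([533.2, 302.4,  12. ]))]
scene lock [(array([264., 191.]), 0.94, array([617.6,   7.8,   0. ]))]
scene torch [(array([182., 125.]), 0.81, array([691.2, 482. ,   0. ])), (array([261., 189.]), 0.71, array([618.4,  20.6,   0. ]))]
scene lens exp [183.486 122.771]
top lock_works [(array([249., 192.]), 0.87, array([627.5,  -3.7,  12. ])), (array([150., 211.]), 0.48, array([521.5, 302.5,  12. ]))]
top lock [(array([245., 193.]), 0.72, array([629.2,  10.2,   0. ]))]
top torch [(array([151., 177.]), 0.64, array([655.2, 333.7,   0. ])), (array([160., 184.]), 0.57, array([630.5, 295. ,   0. ]))]
top lens exp [148.365 176.109]
```

```bash
python3 - <<'E'
from plan import *
s=log();j0=np.array(s['joints']);P0=np.array(s['position']);R0=R.from_quat(s['ee_rot'])
w=np.array([620,9,12.]);L=97.4;a_=np.deg2rad(85);t=np.deg2rad(43);u=np.array([np.cos(a_)*np.sin(t),np.sin(a_)*np.sin(t),np.cos(t)])
M=rot(-u,[0,0,1])@R.from_euler('z',180,degrees=True).as_matrix();Pf=w+(155+L)*u
jb=ik(p,Pf,M,j0);print(jb,Pf,j0);np.savez('fin.npz',P=Pf,M=M)
W=path(j0,jb)
for j in W:P,Q=F(j);print(P.round(),Q.apply([0,0,L]).round()+P.round())
for r in rows(W,(P0,R0),0): print(r)
E
```

```text
[ 0.718  0.683  0.061  0.493 -1.544  2.169] [635.003 180.481 196.594] [ 0.743  0.314  0.059 -0.001 -1.315  2.254]
[558. 254. 268.] [556. 239. 172.]
[577. 232. 246.] [573. 203. 153.]
[597. 212. 227.] [592. 170. 139.]
[616. 194. 211.] [610. 139. 131.]
[635. 180. 197.] [629. 114. 126.]
[0, -0.02, 0.024, 0.026, 0.0, -8.7, -0.2]
[0, -0.039, 0.046, 0.048, -0.1, -17.4, -0.7]
[0, -0.056, 0.068, 0.067, -0.3, -26.1, -1.3]
[0, -0.07, 0.09, 0.083, -0.6, -34.6, -2.1]
[0, -0.081, 0.111, 0.097, -1.2, -43.1, -3.1]
```

>>> {"name": "servo_tool", "arguments": {"increments": [[0,-0.02,0.024,0.026,0,-8.7,-0.2],[0,-0.039,0.046,0.048,-0.1,-17.4,-0.7],[0,-0.056,0.068,0.067,-0.3,-26.1,-1.3],[0,-0.07,0.09,0.083,-0.6,-34.6,-2.1],[0,-0.081,0.111,0.097,-1.2,-43.1,-3.1],[0,-0.081,0.111,0.097,-1.2,-43.1,-3.1],[0,-0.081,0.111,0.097,-1.2,-43.1,-3.1]]}}

```text
clock: 23.45
position: [635.6, 181.3, 197.9]
ee_rot: [0.687, 0.628, -0.269, 0.247]
contact_force: [0.7, 0.6, 0.1]
gripper_width: 18.4
grasp_force: 59.1
```

```bash
python3 - <<'E'
from plan import *
s=log();P0=np.array(s['position']);R0=R.from_quat(s['ee_rot']);print(P0,s['clock'],s['gripper_width'],s['grasp_force'],s['contact_force'],R0.apply([0,0,1]))
f=np.load('fin.npz');inc(f['P'],f['M'])
z=R0.apply([0,0,1]);print('beam at z12',P0+z*(12-P0[2])/z[2])
cs={n:cam(n) for n in('wrist','scene','top')}
for t in('lock_works','lock','torch','screwdriver'):
    r={n:arm.spot_point(n,t)[:2] for n in cs}
    for n in cs: print(n,t,[(np.round(q['centre']),round(q['p'],2),onz(cs[n],q['centre'],12).round()) for q in r[n]])
for n in cs: print(n,'lens',proj(cs[n],P0+97.4*z),'works',proj(cs[n],[620,9,12]),'driver',proj(cs[n],[555.5,405,134]))
# blue pixels in wrist
W=cs['wrist'];hsv=cv2.cvtColor(W['img'],cv2.COLOR_RGB2HSV);m=cv2.inRange(hsv,(98,80,40),(130,255,255));k,l,st,ce=cv2.connectedComponentsWithStats(m)
for i in range(1,k):
    if st[i,4]>100: print(st[i],ce[i].round())
E
```

```text
[635.633 181.312 197.937] 23.45 18.395386557095577 59.129905700683594 [0.736 0.574 0.126] [-0.059 -0.678 -0.733]
inc [ 0.    -0.001  0.002] [ 0.03 -0.12 -0.1 ]
beam at z12 [620.701   9.319  12.   ]
wrist lock_works [(array([252., 155.]), 0.9, array([621.,  14.,  12.]))]
scene lock_works [(array([261., 187.]), 0.74, array([616.,  19.,  12.])), (array([370., 228.]), 0.24, array([ 697., -350.,   12.]))]
top lock_works [(array([246., 192.]), 0.66, array([627.,   5.,  12.]))]
wrist lock [(array([249., 151.]), 0.97, array([619.,  25.,  12.])), (array([248., 192.]), 0.38, array([604., -87.,  12.]))]
scene lock [(array([262., 187.]), 0.65, array([618.,  14.,  12.]))]
top lock [(array([248., 198.]), 0.8, array([606.,  -4.,  12.])), (array([209., 165.]), 0.4, array([719., 141.,  12.]))]
wrist torch [(array([253., 188.]), 0.69, array([615., -75.,  12.]))]
scene torch [(array([238., 146.]), 0.8, array([726., 218.,  12.])), (array([172., 186.]), 0.66, array([427., 254.,  12.]))]
top torch [(array([160., 237.]), 0.71, array([433., 254.,  12.])), (array([214., 170.]), 0.55, array([701., 123.,  12.]))]
wrist screwdriver [(array([249., 191.]), 0.52, array([608., -85.,  12.]))]
scene screwdriver [(array([165., 121.]), 0.7, array([651., 540.,  12.])), (array([262., 188.]), 0.52, array([615.,  16.,  12.]))]
top screwdriver [(array([192., 170.]), 0.44, array([690., 197.,  12.]))]
wrist lens [251.566 189.919] works [251.448 157.475] driver [-203627.58  -274746.865]
scene lens [241.223 147.056] works [264.048 187.717] driver [164.245 121.411]
top lens [210.291 169.012] works [244.567 193.797] driver [113.734 179.105]
[391 186  34  62 851] [407. 221.]
[405 246  55  37 937] [424. 264.]
[ 230  270   46   59 1613] [252. 293.]
```

The network's lens position (253,188) matches the predicted (252,190). The beam meets z = 12 at (621,9), about 5 mm from the works found at (621,14), and the screwdriver is still home. I'll hold still briefly, then hand in.

>>> {"name": "servo_tool", "arguments": {"increments": [[0,0,0,0,0,0,0],[0,0,0,0,0,0,0],[0,0,0,0,0,0,0],[0,0,0,0,0,0,0]]}}

```text
clock: 24.7
position: [635.4, 180.9, 197.1]
ee_rot: [0.686, 0.628, -0.27, 0.248]
contact_force: [0.3, -0.3, -0.8]
gripper_width: 18.4
grasp_force: 59.1
```

```bash
python3 -c "
from bench import arm
s=arm.read_state();print(s['position'],abs(s['joint_vel']).max(),s['grasp_force']);print(arm.job_done())"
```

```text
[635.39360745 180.8501317  197.0608413 ] 0.0027275940894968672 59.12893295288086
the job is handed in; nothing more can be done
None
```

I handed the job in at about 25 s of the 64 s allowed, though the interface gave no verdict: the screwdriver is home in its hole and released, and the blue torch is held still at about 43° from vertical with its lens about 15 cm from the works, the beam passing about 5 mm from their middle by my measurement.

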